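# Lock up carved blocks in a proofing bed

### The arm

A 6-joint arm with a two-finger parallel gripper is mounted at the origin on a cart in front of the work surface, level with it; the furniture and walls round the work are solid. World frame = base frame: x ahead of the robot, y to its left, z up, the work surface at z = 0. Lengths are in m, angles in rad, forces in N, time in s.
With the tool pointing down it reaches from about 0.325 to 0.85 m from the base axis. Payload 15.5 kg.
Tool frame: the origin (TCP) lies midway between the tips of the shut fingers; the grasp point (between the pads) lies 19 mm behind it (hold_point_z is the distance from the TCP to the grasp point, in m); x points along the fingers, y is the direction in which the jaws open and shut, and the axes are right-handed (so a half turn about x gives the same grasp; the last joint's range is limited). The gripper opens to 91 mm and grips with 3 to 60 N. Pads are 32 mm wide; open, the fingers measure 118 mm over their backs; the gripper's body (76 mm by 178 mm) begins 60 mm behind the grasp point.
Start: joints at [-1.323, 0.494, 1.345, -0, 1.302, -0.096], TCP at [0.211, -0.588, 0.214] pointing down, gripper open.
Joint ranges: [-2.91, 2.91], [-0.82, 2.16], [0.22, 2.67], [-1.22, 4.37], [0.12, 2.79], [-3.08, 3.08]. Speed limits (rad/s): [1.89, 1.89, 2.57, 3.01, 3.01, 3.01].

### API

Orientations are given as a unit quaternion [x, y, z, w].
In Python, from rig import get_obs, snapshot, calibration, job_done, boxes_of, cut_out, hold_point_z gives the robot as it stands.
- The arm moves only by the tool servo_tool, never from a script. Its argument "deltas" is a list of rows, each an object of numbers: "x", "y", "z": the shift along the world's x, y, z in cm; "ax", "ay", "az": the turn, a rotation vector about the world's x, y, z in degrees; "claw": the opening, from -1 (shut) to 1 (fully open), so that 0 is half open. In form: [{"x": .., "y": .., "z": .., "ax": .., "ay": .., "az": .., "claw": ..}, ...]. A call has 1 to 12 rows; each row shifts and turns the pose as measured when the row begins; what a row does not reach is not made up. A row lasts 1/8 s, in which the tool goes at most 62.5 mm and 10.7 degrees, less where a joint would pass 70% of its speed; a pose out of reach is approached as far as the arm can. A call is refused whole if a number of a shift passes 6.25 or a number of a turn 10.7, either way. A call with a gripper value outside its range is refused whole. The fingers move at their own pace and stop on an object; "squeeze" is the grip in N (left out, the last holds). Time passes only in rows, so rows that do not move let the fingers close. It gives the time, the measured TCP pose, the force and the opening at its end, in the units of the state.
- get_obs(): the state, without advancing time (a new reading comes with each control period).
- snapshot(name): name is "side" or "top" or "wrist"; returns the picture (400x640x3 uint8, red, green, blue); there is no depth.
- calibration(name): a dict with "fx", "fy", "cx", "cy" (pixels), "k1" (the pictures are not rectified: a ray, as slopes to the right and down, at radius r is drawn at 1 + k1 r^2 times it, then the intrinsics apply), "rvec" (rotation vector, rad) and "tvec" (3), from world to camera coordinates, as OpenCV has them; the wrist camera has in their place "hand_eye" (4x4, takes a point from camera to tool coordinates, whose origin is the TCP and whose axes are the tool frame's). Camera axes: x right, y down, z forward; pixel columns grow to the right and rows downward; lengths in m; the calibration is good to about 2 mm. A picture is of the moment at which its call begins: read the wrist's pose just before it. calibration takes no time and is no camera call.
- job_done(): hands the job in, once; it reports no verdict.
Trained networks look in the newest picture that a camera, given by its name, has taken for a name from the list of things; names that differ only in an ending like _2 or _b are one class to them, and where a whole thing is asked for, a point or a joint stands for the part that bears it (a point fixed in the world has none). Each returns a list of dicts, best first, with "conf" (0 to 1); they miss things now and then, are a little off and sometimes report something else, mostly with a low value. They report only what shows in the picture. A call takes as long as a camera call. They do not tell look-alikes from the thing itself.
- boxes_of(camera, target): "rect" ([left, top, width, height] in pixels, round what is visible of it).
- cut_out(camera, target): "region" (400x640 bool, what is visible of it) and "rect" ([left, top, width, height] in pixels, round what is visible of it).
The state is a dict: "time_s": time; "q": joint angles; "joint_velocities": joint speeds; "joint_efforts": joint torques, N m; "ee_pos": TCP position; "tool_rot": TCP orientation; "force": force on the tool from outside, world axes, zero at the start; "moment": the same for the moment, N m; "finger_gap": finger opening in m.
Only numpy, scipy, OpenCV 4.12 (cv2) and the standard library are available. Lean on these libraries where they do the work, as an engineer would, in place of code of your own. Each camera call takes 0.05 s, during which the arm holds its last target.

### The job

Put the paint tube that lies across the proofing bed into the enamel tray and stand every wooden printing block on the bed between the jaws, motif up, side by side with its long side spanning the jaws. Turn the T-handle clockwise until the rising resistance shows that the sprung pads hold all the blocks firmly, without screwing it on to the end, and then turn the lock knob clockwise until it clicks past its detent. Let go of everything and leave the jar and the tape roll where they are.

Things in the scene. Friction and masses are not known exactly. Their poses are not given: they have to be found in the camera images.
- bed: proofing bed fixed to the desk: steel plate 260 x 270 x 14 mm. Origin on the desk under the middle of the loading space; x points to the fixed jaw (away from the robot), y along the jaws. Fixed jaw face at x = +35 mm; both jaws 240 mm long, tops 32 mm above the desk. Grey gearbox at x = -165 to -115 mm, top at z = 50 mm, carries the T-handle and the lock knob
- jaw: sliding jaw with four cork-faced sprung pads, one per station; moves along bed +x as the T-handle turns clockwise. Its origin meets the bed's when fully open (pad faces at bed x = -41 mm); at the start pads and fixed jaw are 69 to 74 mm apart. A pad gives 1 mm per 2 N, at most 12 mm; a block is held firmly when its pad is pushed in 3 to 9 mm (6 to 18 N)
- handle (a joint): turn of the T-handle, rad: 0 = jaw fully open, grows clockwise seen from above, ends at 7; moves the jaw 4 mm per rad. Starts between 0.6 and 1.6. Steady friction 0.3 N m; stays where it is left. Once pads touch blocks that are square (near 4 rad) the torque rises by about 0.03 N m per rad for each block; firm is about 4.8 to 6.2 rad, above 6.8 is too tight
- handle_grip (a point): middle of the T-handle's bar, on the vertical screw axis, 95 mm above the desk: a steel bar 16 mm wide and high, 117 mm long over its black end balls, lying along this point's x axis, on a 10 mm stem
- knob (a joint): turn of the lock knob, rad: 0 = free (start), grows clockwise seen from above, 1.3 at its stop. Its hidden spring resists up to about 0.25 N m until 0.65 rad, then the knob clicks over and rests at 1.3 by itself (locked: above 1.1)
- knob_grip (a point): grip point of the lock knob on its vertical axis, 82 mm above the desk: a black bar 15 mm wide, 50 mm long and 32 mm high (z = 62 to 94 mm), lying along this point's x axis
- tube: squeezed metal paint tube, 34 x 146 x 22 mm, long along its y, lying across the tops of the two jaws at the start. Origin at the centre of its underside
- tray: white enamel tray with a blue rim, 334 (x) x 221 (y) x 39 mm high, floor 7 mm above the desk, fixed to the desk; origin at the centre of its underside
- jar: bystander: small black jar with a lid, 55 mm wide, 54 mm high; origin at the centre of its underside
- tape: bystander: roll of masking tape, 101 x 112 x 24 mm, lying flat; origin at the centre of its underside
- block_0: wooden printing block with four bars carved on top, 60 (x) x 46 (y) x 54 mm high, about 0.1 kg; origin at the centre of its underside; may be absent
- block_1: wooden printing block with a ring carved on top, 60 (x) x 46 (y) x 54 mm high, about 0.1 kg; origin at the centre of its underside; may be absent
- block_2: wooden printing block with six dots carved on top, 60 (x) x 46 (y) x 54 mm high, about 0.1 kg; origin at the centre of its underside; may be absent
- block_3: wooden printing block with a leaf carved on top, 60 (x) x 46 (y) x 54 mm high, about 0.1 kg; origin at the centre of its underside; may be absent
- station_0 (a point): middle of a loading station (bed y = -87 mm) on the bed plate's top, 14 mm above the desk, axes as the bed's; takes one block, any block; stations lie 58 mm apart, marked by lines on the fixed jaw
- station_1 (a point): middle of a loading station (bed y = -29 mm) on the bed plate's top, 14 mm above the desk, axes as the bed's; takes one block, any block; stations lie 58 mm apart, marked by lines on the fixed jaw
- station_2 (a point): middle of a loading station (bed y = 29 mm) on the bed plate's top, 14 mm above the desk, axes as the bed's; takes one block, any block; stations lie 58 mm apart, marked by lines on the fixed jaw
- station_3 (a point): middle of a loading station (bed y = 87 mm) on the bed plate's top, 14 mm above the desk, axes as the bed's; takes one block, any block; stations lie 58 mm apart, marked by lines on the fixed jaw
Things that resemble listed ones, but are neither listed nor needed, are in the scene too. What is shaped like the block_0 but blue is not meant.

How it is judged:
On the way, in this order (a step that is already met when the one before it is completed fails the run):
1. every block stands on the bed between the jaws, motif up (x of block_0 in the frame of bed between -0.018 and 0.018 m and y of block_0 in the frame of bed between -0.112 and 0.112 m and z of each of block_0, block_1, block_2, block_3 in the frame of bed below 0.018 m and angle between each of block_0, block_1, block_2, block_3's own z axis and vertical below 0.1 rad and angle between the x axis of each of block_0, block_1, block_2, block_3 and the x axis of bed, either way round below 0.2 rad and x of block_1 in the frame of bed between -0.018 and 0.018 m and y of block_1 in the frame of bed between -0.112 and 0.112 m and x of block_2 in the frame of bed between -0.018 and 0.018 m and y of block_2 in the frame of bed between -0.112 and 0.112 m and x of block_3 in the frame of bed between -0.018 and 0.018 m and y of block_3 in the frame of bed between -0.112 and 0.112 m), for 0.2 s.
2. every block is held firmly by the sliding jaw's pads (all of step 1 and contact force between each of block_0, block_1, block_2, block_3 and jaw above 5 N), for 0.3 s.
3. the lock knob has clicked past its detent (value of joint knob above 1.1 rad), for 0.2 s.
At the end, for the whole second after the job is handed in: every block stands upright on the bed between the jaws, square within 0.2 rad, centred within 18 mm across and 112 mm along the bed, pressed by the sliding jaw with over 5 N; handle below 6.8 rad; knob past 1.1 rad; tube at rest in the tray, within 120 x 70 mm of its middle (all of step 2 and x of tube in the frame of tray between -0.12 and 0.12 m and y of tube in the frame of tray between -0.07 and 0.07 m and z of tube in the frame of tray below 0.035 m and value of joint handle below 6.8 rad and value of joint knob above 1.1 rad and linear speed of tube below 0.02 m/s); the robot touches nothing.
It fails at once if the jar is pushed more than 3 cm (distance of jar from where it was at the start of the episode above 0.03 m).
It fails at once if the tape roll is pushed more than 3 cm (distance of tape from where it was at the start of the episode above 0.03 m).
Of block_0, block_1, block_2, block_3 only 3 to 4 are there at a start; the rules pass over those that are not, and their reading is None.
At some moment in a run one of block_0, block_1, block_2, block_3 may be knocked a few centimetres aside while the robot is not near it.
It also fails if it takes over 210 s, if anything falls off the work surface, if the arm or the gripper's body presses on something with over 40 N, if the wrist force passes 120 N, or if a joint passes its speed limit or range.

## Working session

There is one attempt and no reset: what is moved stays moved. The work goes in short steps, Python scripts to look and compute and a tool call to move; the robot and the scene stay as the last step left them, time stands still between calls to the robot, and variables do not carry over. Pictures are saved under pics/ and viewed, and the job is handed in when it is done.

Besides the shell and the picture viewer there is one more tool, called after "Call:" as name([rows], argument=value, ...), one row to a line, values as JSON. servo_tool: Moves the arm, as the interface text tells. Its arguments: {"type":"object","properties":{"deltas":{"type":"array","items":{"type":"object","properties":{"x":{"type":"number"},"y":{"type":"number"},"z":{"type":"number"},"ax":{"type":"number"},"ay":{"type":"number"},"az":{"type":"number"},"claw":{"type":"number"}}}},"squeeze":{"type":"number"}},"required":["deltas"]}

```bash
ls; mkdir -p pics
python3 - <<'E'
from rig import *
import cv2
print(get_obs())
for n in ["side","top","wrist"]:
    im=snapshot(n); cv2.imwrite(f"pics/{n}0.png",im[:,:,::-1]); print(n,calibration(n))
print(hold_point_z)
E
```

```text
pics
{'time_s': 0.0, 'q': array([-1.32247432e+00,  4.94161288e-01,  1.34614586e+00, -2.67997143e-06,
        1.30251612e+00, -9.54927580e-02]), 'joint_velocities': array([ 1.66075203e-03, -3.54024047e-04, -5.65409302e-04, -8.94671795e-04,
        1.62966076e-03, -9.84044065e-05]), 'joint_efforts': array([-6.02043292e-04, -8.78838801e+01, -3.81868744e+01,  7.06944522e-02,
        5.36831876e-02, -7.65737536e-05]), 'ee_pos': array([ 0.21058475, -0.58803619,  0.2133469 ]), 'tool_rot': array([-0.69664992, -0.12139302,  0.69671817, -0.12052553]), 'force': array([-0.48383385,  0.88925337, -0.2504061 ]), 'moment': array([ 0.01604961,  0.02261938, -0.03733768]), 'finger_gap': 0.09084717471416891}
side {'fx': 443.4504332282575, 'fy': 443.4504332282575, 'cx': 323.681969426752, 'cy': 198.76208883987584, 'k1': -0.10212895078951158, 'rvec': array([ 0.6363615 , -2.69720956,  1.06883805]), 'tvec': array([0.48040759, 0.27807229, 1.17990187])}
top {'fx': 468.30279621215294, 'fy': 468.30279621215294, 'cx': 314.746897791127, 'cy': 201.47165923614, 'k1': -0.12955053748243472, 'rvec': array([ 2.13123221, -2.1735689 ,  0.13541141]), 'tvec': array([-0.02291802,  0.57805365,  1.70573363])}
wrist {'fx': 354.7547167958601, 'fy': 354.7547167958601, 'cx': 316.8566930382187, 'cy': 198.07078976410057, 'k1': -0.021407665643439173, 'hand_eye': array([[ 1.96498367e-05, -2.65403048e-01,  9.64137553e-01,
        -1.71349788e-01],
       [ 9.99999995e-01,  1.03667014e-04,  8.15620643e-06,
        -7.57619773e-05],
       [-1.02113943e-04,  9.64137548e-01,  2.65403049e-01,
        -7.55216409e-02],
       [ 0.00000000e+00,  0.00000000e+00,  0.00000000e+00,
         1.00000000e+00]])}
0.0188
```

View pics/side0.png

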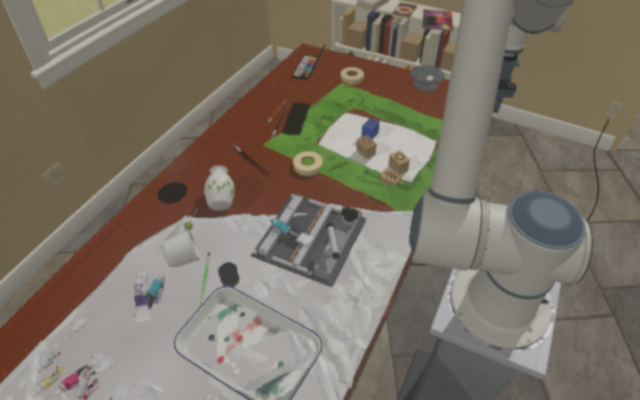

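View pics/top0.png

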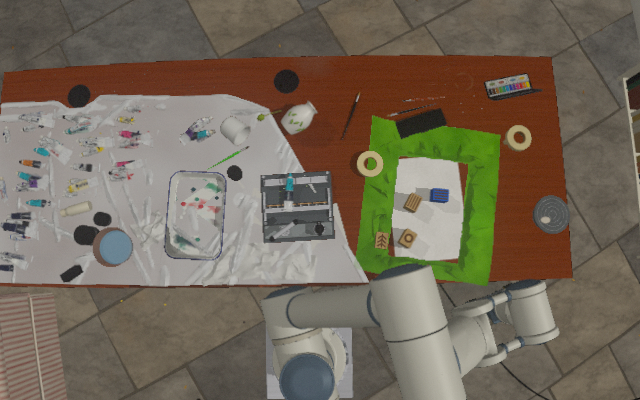

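View pics/wrist0.png

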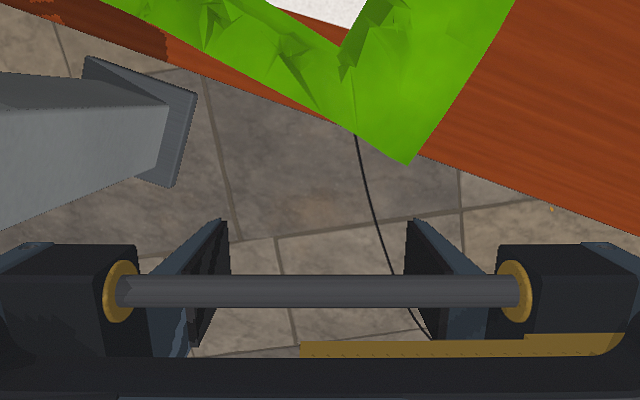

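```bash
cat > h.py <<'E'
import numpy as np, cv2
from rig import *
from scipy.spatial.transform import Rotation as R
def cam(name,obs=None):
    c=calibration(name)
    if name=="wrist":
        o=obs or get_obs(); T=np.eye(4);T[:3,:3]=R.from_quat(o["tool_rot"]).as_matrix();T[:3,3]=o["ee_pos"]
        W=T@c["hand_eye"]   # cam->world
    else:
        M=np.eye(4);M[:3,:3]=R.from_rotvec(c["rvec"]).as_matrix();M[:3,3]=c["tvec"];W=np.linalg.inv(M)
    return c,W
def unproj(C,uv,z):
    c,W=C; uv=np.atleast_2d(np.asarray(uv,float))
    d=np.stack([(uv[:,0]-c["cx"])/c["fx"],(uv[:,1]-c["cy"])/c["fy"]],1)
    s=d.copy()
    for _ in range(20): s=d/(1+c["k1"]*(s**2).sum(1,keepdims=True))
    r=np.c_[s,np.ones(len(s))]@W[:3,:3].T; o=W[:3,3]
    return o+r*((z-o[2])/r[:,2])[:,None]
def proj(C,P):
    c,W=C; P=np.atleast_2d(P); p=(P-W[:3,3])@W[:3,:3]; s=p[:,:2]/p[:,2:]
    s=s*(1+c["k1"]*(s**2).sum(1,keepdims=True)); return s*[c["fx"],c["fy"]]+[c["cx"],c["cy"]]
def save(name,tag,rect=None,k=1):
    o=get_obs(); im=snapshot(name)
    out=im
    if rect: x,y,w,h=rect; out=im[y:y+h,x:x+w]
    if k!=1: out=cv2.resize(out,None,fx=k,fy=k,interpolation=cv2.INTER_CUBIC)
    cv2.imwrite(f"pics/{tag}.png",out[:,:,::-1]); return o,im
E
python3 - <<'E'
from h import *
save("top","t1",(360,160,110,110),6)
snapshot("side")
i=cv2.imread("pics/side0.png")[100:200,310:450];cv2.imwrite("pics/s1.png",cv2.resize(i,None,fx=5,fy=5,interpolation=2))
i=cv2.imread("pics/top0.png")[160:260,250:350];cv2.imwrite("pics/t2.png",cv2.resize(i,None,fx=6,fy=6,interpolation=2))
for t in ["block_0","block_1","block_2","block_3","tube","bed","handle","knob","jaw","tray","jar","tape"]:
    for c in ["top","side"]:
        print(t,c,[(round(b["conf"],2),[int(v) for v in b["rect"]]) for b in boxes_of(c,t)][:4])
print(get_obs()["time_s"])
E
```

```text
block_0 top [(0.8, [403, 228, 13, 19]), (0.76, [374, 232, 14, 15]), (0.57, [401, 195, 19, 18])]
block_0 side [(0.69, [389, 147, 21, 25]), (0.61, [356, 133, 22, 23]), (0.6, [359, 117, 20, 21]), (0.51, [379, 171, 22, 15])]
block_1 top [(0.8, [403, 228, 13, 19]), (0.76, [374, 232, 14, 15]), (0.57, [401, 195, 19, 18])]
block_1 side [(0.69, [389, 147, 21, 25]), (0.61, [356, 133, 22, 23]), (0.6, [359, 117, 20, 21]), (0.51, [379, 171, 22, 15])]
block_2 top [(0.8, [403, 228, 13, 19]), (0.76, [374, 232, 14, 15]), (0.57, [401, 195, 19, 18])]
block_2 side [(0.69, [389, 147, 21, 25]), (0.61, [356, 133, 22, 23]), (0.6, [359, 117, 20, 21]), (0.51, [379, 171, 22, 15])]
block_3 top [(0.8, [403, 228, 13, 19]), (0.76, [374, 232, 14, 15]), (0.57, [401, 195, 19, 18])]
block_3 side [(0.69, [389, 147, 21, 25]), (0.61, [356, 133, 22, 23]), (0.6, [359, 117, 20, 21]), (0.51, [379, 171, 22, 15])]
tube top [(0.69, [284, 179, 12, 32])]
tube side [(0.63, [270, 218, 44, 25])]
bed top [(0.93, [262, 169, 72, 71]), (0.62, [268, 217, 29, 23])]
bed side [(0.92, [250, 194, 114, 93]), (0.23, [217, 261, 25, 28])]
handle top []
handle side [(0.82, [325, 221, 11, 38])]
knob top [(0.58, [317, 222, 7, 10]), (0.49, [167, 170, 57, 89])]
knob side [(0.68, [340, 204, 15, 18])]
jaw top [(0.57, [265, 203, 63, 9]), (0.32, [315, 222, 10, 13]), (0.26, [375, 232, 11, 18])]
jaw side [(0.73, [290, 206, 39, 58])]
tray top [(0.73, [166, 171, 61, 90]), (0.51, [260, 172, 73, 70])]
tray side [(0.81, [174, 287, 145, 112]), (0.45, [340, 206, 19, 15])]
jar top [(0.6, [227, 164, 17, 16])]
jar side [(0.68, [218, 264, 22, 27])]
tape top [(0.67, [261, 172, 75, 69]), (0.56, [359, 151, 25, 28])]
tape side [(0.62, [293, 148, 32, 26])]
1.45
```

View pics/t1.png

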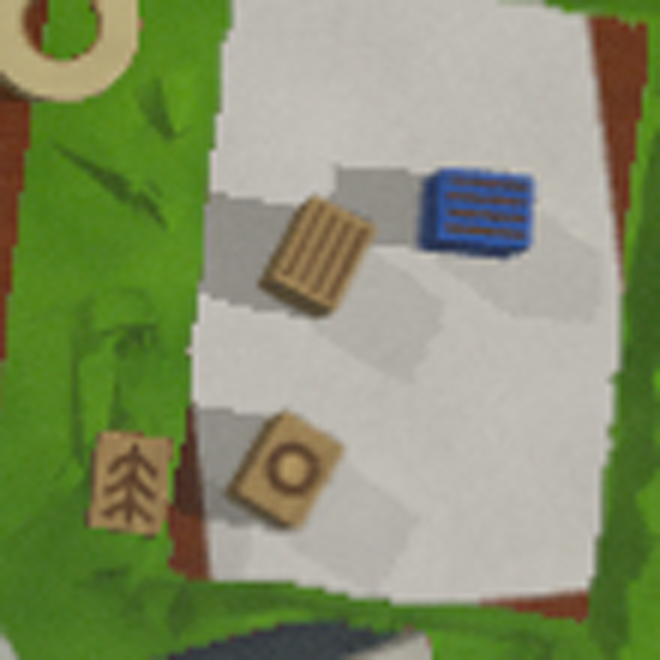

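View pics/s1.png

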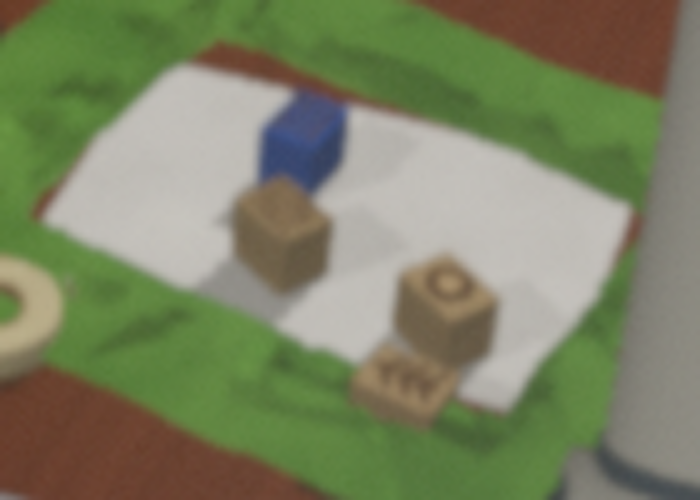

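View pics/t2.png

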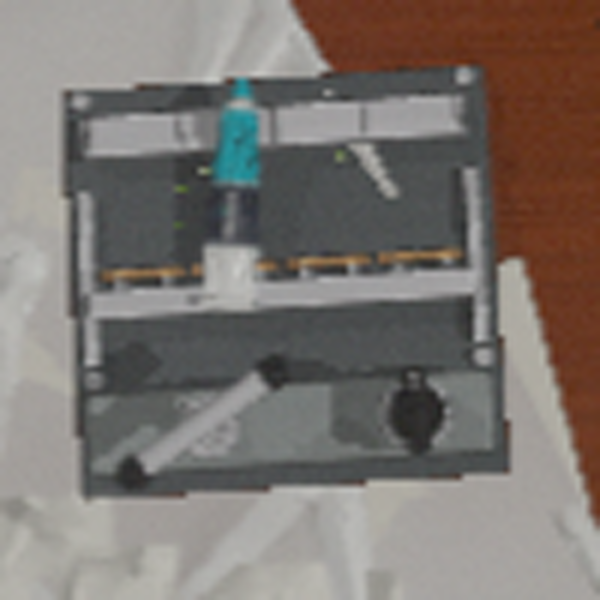

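Run:
```python
from h import *
o=get_obs(); print(R.from_quat(o["tool_rot"]).as_matrix().round(3))
C=cam("top")
f=lambda x,y:(360+x/6,160+y/6)
g=lambda x,y:(250+x/6,160+y/6)
for n,p,z in [("bars",f(325,247),.054),("ring",f(294,467),.054),("blue",f(490,208),.054),("leaf",f(130,483),.02),
  ("tape",(370,164),.024),("jar",(235,173),.054),("tray",(196,215),.04),("tubeA",g(240,85),.043),("tubeB",g(231,305),.043),("h1",g(132,470),.095),("h2",g(276,371),.095),("k",g(416,412),.094)]:
    print(n,unproj(C,p,z).round(4))
print("bars corners",unproj(C,[f(314,197),f(374,232),f(322,300),f(262,284)],.054).round(3).tolist())
print("ring corners",unproj(C,[f(288,410),f(343,451),f(292,528),f(229,486)],.054).round(3).tolist())
print("leaf corners",unproj(C,[f(102,432),f(172,438),f(162,535),f(88,527)],.02).round(3).tolist())
c=unproj(C,[g(80,90),g(480,68),g(508,470),g(85,497)],.014);print("bed corners",c.round(4).tolist())
print("jaw fixed face edge", unproj(C,[g(85,155),g(465,132)],.032).round(4).tolist())
```

```text
[[ 0.     0.337 -0.941]
 [-0.    -0.941 -0.337]
 [-1.     0.    -0.   ]]
bars [[ 0.5691 -0.4026  0.054 ]]
ring [[ 0.4339 -0.3774  0.054 ]]
blue [[ 0.5914 -0.5075  0.054 ]]
leaf [[ 0.428 -0.281  0.02 ]]
tape [[ 0.7186 -0.2469  0.024 ]]
jar [[0.6885 0.2615 0.054 ]]
tray [[0.535  0.4107 0.04  ]]
tubeA [[0.6817 0.0563 0.043 ]]
tubeB [[0.5438 0.0636 0.043 ]]
h1 [[0.4403 0.1207 0.095 ]]
h2 [[0.4978 0.0341 0.095 ]]
k [[ 0.4718 -0.0489  0.094 ]]
bars corners [[0.6, -0.397, 0.054], [0.578, -0.434, 0.054], [0.536, -0.399, 0.054], [0.547, -0.362, 0.054]]
ring corners [[0.469, -0.375, 0.054], [0.443, -0.408, 0.054], [0.397, -0.375, 0.054], [0.423, -0.337, 0.054]]
leaf corners [[0.46, -0.265, 0.02], [0.455, -0.308, 0.02], [0.395, -0.3, 0.02], [0.401, -0.254, 0.02]]
bed corners [[0.6862, 0.1597, 0.014], [0.6951, -0.0945, 0.014], [0.4401, -0.106, 0.014], [0.4283, 0.158, 0.014]]
jaw fixed face edge [[0.6413, 0.1547, 0.032], [0.651, -0.0836, 0.032]]
```

Call:
servo_tool([
  {"z": 5, "az": -10, "claw": 1},
  {"z": 5, "az": -10},
  {"x": 2, "y": 4, "z": 4, "az": -3},
  {"x": 2, "y": 4},
  {"x": 2, "y": 4},
  {"x": 2, "y": 4},
  {"x": 2, "y": 4},
  {"x": 0},
])

```text
schema error: expected keys x, y, z, ax, ay, az, claw
```

Run:
```python
from h import *
print(get_obs())
save("wrist","w1"); save("top","t3",(330,120,240,180),3.3)
```

```text
{'time_s': 1.45, 'q': array([-1.32247088e+00,  4.93564604e-01,  1.34552639e+00,  3.10257102e-05,
        1.30246881e+00, -9.55383956e-02]), 'joint_velocities': array([-0.00149655,  0.00297006, -0.0006319 , -0.00199109,  0.00025497,
       -0.0006064 ]), 'joint_efforts': array([-2.18411333e-03, -8.78684664e+01, -3.82240927e+01,  7.06043188e-02,
        4.41631232e-02,  1.87679751e-05]), 'ee_pos': array([ 0.21069483, -0.588415  ,  0.21392803]), 'tool_rot': array([ 0.69669319,  0.12096251, -0.69667032,  0.12098405]), 'force': array([-0.56521961,  1.3157016 ,  0.64258141]), 'moment': array([-0.00015643, -0.02233015,  0.02475277]), 'finger_gap': 0.09105123599204443}
```

View pics/w1.png

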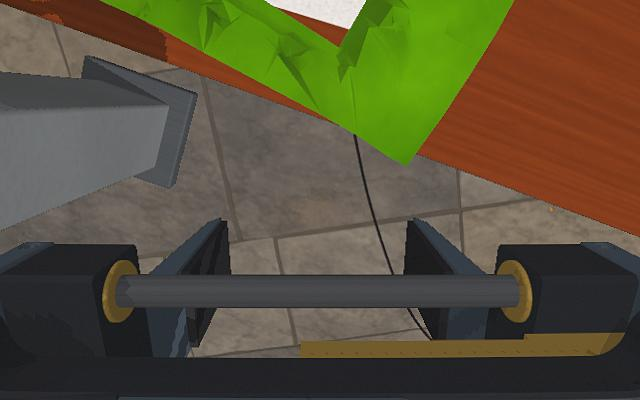

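View pics/t3.png

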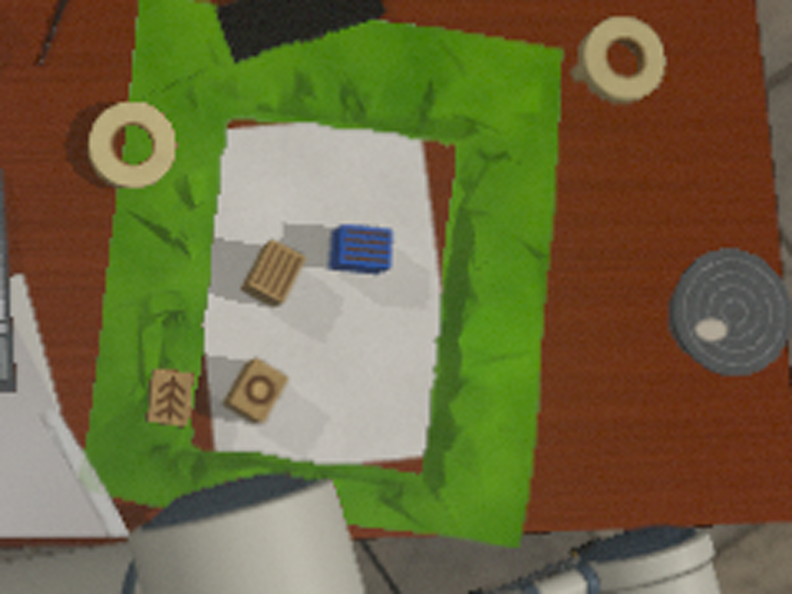

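Call:
servo_tool([
  {"x": 0, "y": 0, "z": 5, "ax": 0, "ay": 0, "az": -10, "claw": 1},
  {"x": 0, "y": 0, "z": 5, "ax": 0, "ay": 0, "az": -10, "claw": 1},
  {"x": 2, "y": 4, "z": 4, "ax": 0, "ay": 0, "az": -3, "claw": 1},
  {"x": 2, "y": 4, "z": 0, "ax": 0, "ay": 0, "az": 0, "claw": 1},
  {"x": 2, "y": 4, "z": 0, "ax": 0, "ay": 0, "az": 0, "claw": 1},
  {"x": 2, "y": 4, "z": 0, "ax": 0, "ay": 0, "az": 0, "claw": 1},
  {"x": 2, "y": 4, "z": 0, "ax": 0, "ay": 0, "az": 0, "claw": 1},
  {"x": 0, "y": 0, "z": 0, "ax": 0, "ay": 0, "az": 0, "claw": 1},
])

```text
time_s: 2.55
ee_pos: [0.3124, -0.3818, 0.3582]
tool_rot: [0.708, -0.026, -0.705, -0.026]
force: [0.5, -0.8, -0.1]
finger_gap: 0.0912
```

Run:
```python
from h import *
from scipy.optimize import least_squares
o,im=save("wrist","w1")
print(o["ee_pos"],o["q"].round(3))
# triangulate leaf and ring tops from top+side
f=lambda x,y:(360+x/6,160+y/6); s=lambda x,y:(310+x/5,100+y/5)
for n,a,b in [("leaf",f(130,483),s(406,378)),("ring",f(294,467),s(449,285)),("bars",f(325,247),s(282,203))]:
    T,S=cam("top"),cam("side")
    r=least_squares(lambda P:np.r_[(proj(T,P)-a)[0],(proj(S,P)-b)[0]],[.5,-.3,.05]); print(n,r.x.round(4),r.fun.round(2))
```

```text
[ 0.31243202 -0.38179636  0.35819094] [-1.008  0.184  1.425  0.003  1.531  0.635]
leaf [ 0.4279 -0.2765  0.0501] [-0.09 -0.32  0.29  0.05]
ring [ 0.4348 -0.3784  0.048 ] [-0.05 -0.17  0.16  0.03]
bars [ 0.5696 -0.4028  0.0526] [-0.03 -0.08  0.08  0.01]
```

View pics/w1.png

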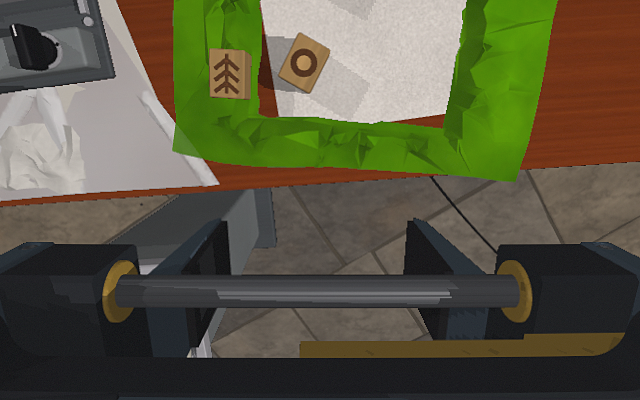

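Call:
servo_tool([
  {"x": 2, "y": 4.5, "z": 0, "ax": 0, "ay": 0, "az": 0, "claw": 1},
  {"x": 2, "y": 4.5, "z": 0, "ax": 0, "ay": 0, "az": 0, "claw": 1},
  {"x": 2, "y": 4.5, "z": 0, "ax": 0, "ay": 0, "az": 0, "claw": 1},
  {"x": 2, "y": 4.5, "z": 0, "ax": 0, "ay": 0, "az": 0, "claw": 1},
  {"x": 2, "y": 4.5, "z": 0, "ax": 0, "ay": 0, "az": 0, "claw": 1},
  {"x": 2, "y": 4.5, "z": 0, "ax": 0, "ay": 0, "az": 0, "claw": 1},
  {"x": 2, "y": 4.5, "z": 0, "ax": 0, "ay": 0, "az": 0, "claw": 1},
  {"x": 2, "y": 4.5, "z": 0, "ax": 0, "ay": 0, "az": 0, "claw": 1},
  {"x": 2, "y": 4.5, "z": 0, "ax": 0, "ay": 0, "az": 0, "claw": 1},
  {"x": 2, "y": 3, "z": 0, "ax": 0, "ay": 0, "az": 0, "claw": 1},
  {"x": 0, "y": 0, "z": 0, "ax": 0, "ay": 0, "az": 0, "claw": 1},
  {"x": 0, "y": 0, "z": 0, "ax": 0, "ay": 0, "az": 0, "claw": 1},
])

```text
time_s: 4.1
ee_pos: [0.5195, 0.0548, 0.3572]
tool_rot: [0.708, -0.032, -0.705, -0.029]
force: [-0.0, -0.5, 0.8]
finger_gap: 0.0912
```

Run:
```python
from h import *
o,im=save("wrist","w2")
print(o["ee_pos"],o["q"].round(3),R.from_quat(o["tool_rot"]).as_matrix().round(3))
save("top","t4",(330,120,240,180),3.3)
```

```text
[0.51946286 0.05478764 0.35719018] [-0.006  0.23   1.366 -0.005  1.541  1.65 ] [[ 0.004 -0.085 -0.996]
 [-0.005 -0.996  0.085]
 [-1.     0.004 -0.005]]
```

View pics/w2.png

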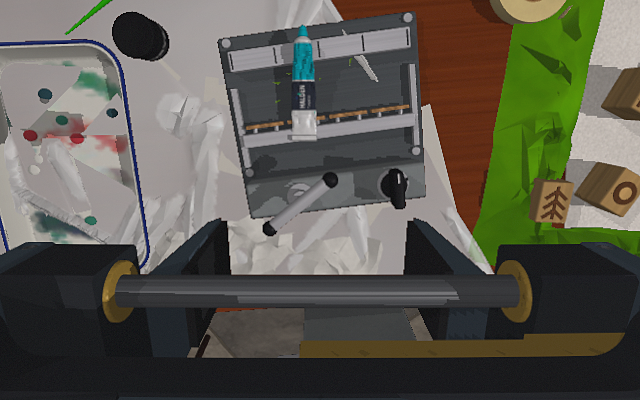

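View pics/t4.png

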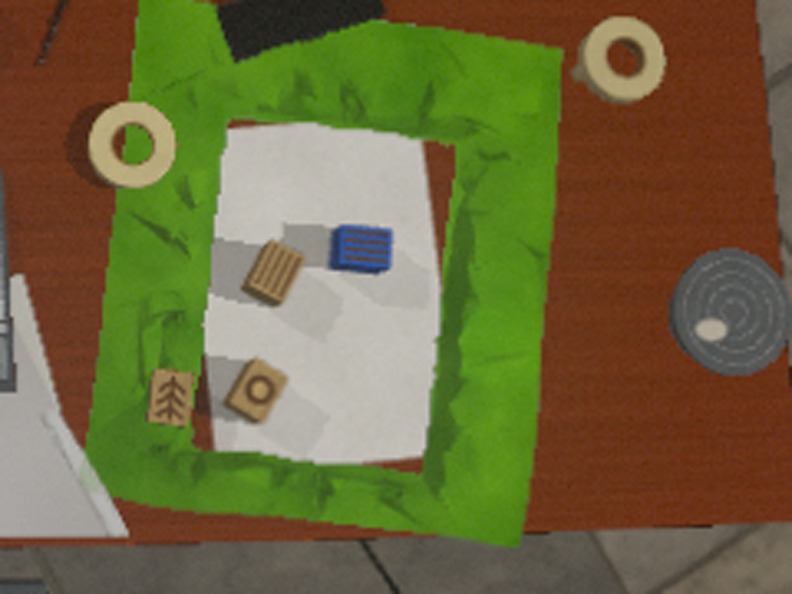

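Run:
```python
import cv2
i=cv2.imread("pics/w2.png")[0:240,205:445];cv2.imwrite("pics/w2c.png",cv2.resize(i,(800,800),interpolation=2)[:600])
```

```text
(no output)
```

View pics/w2c.png

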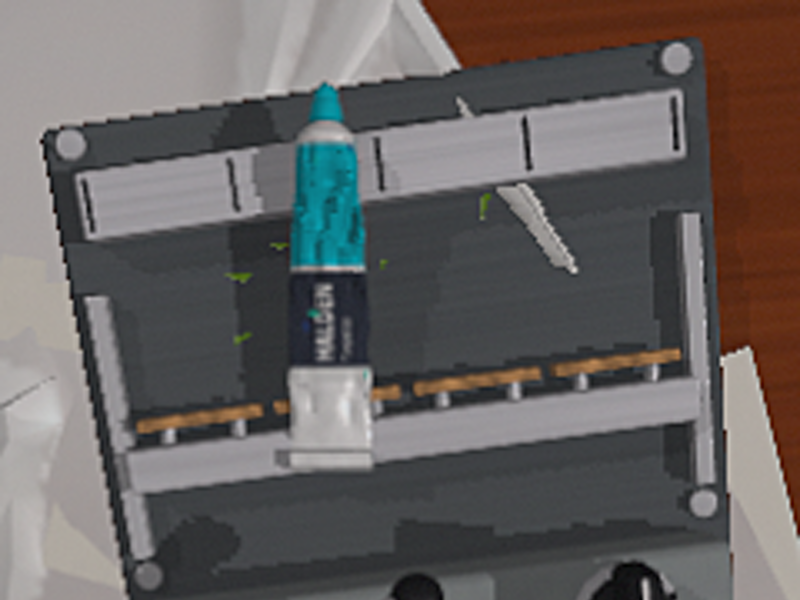

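Run:
```python
from h import *
C=cam("wrist"); g=lambda L:[(205+x*.3,y*.3) for x,y in L]
J=unproj(C,g([(92,240),(684,159),(76,172),(682,90)]),.032);print(J.round(4).tolist())
L=unproj(C,g([(89,208),(235,187),(380,164),(527,143),(675,124)]),.032);print("lines",L.round(4).tolist())
d=J[0]-J[1];yaw=np.arctan2(-d[0],d[1]);d2=L[0]-L[4];print(np.degrees(yaw),np.degrees(np.arctan2(-d2[0],d2[1])),np.linalg.norm(d),np.linalg.norm(d2))
x=np.array([np.cos(yaw),np.sin(yaw)])
print("origin",(J[:2].mean(0)[:2]-.035*x).round(4), "mid line", L[2])
P=unproj(C,g([(46,133),(702,40)]),.014);print("plate",P.round(4).tolist(),np.linalg.norm(P[0]-P[1]))
print("pads",unproj(C,g([(140,420),(678,350)]),.032).round(4).tolist())
print("tube",unproj(C,g([(328,130),(330,375),(330,460)]),.045).round(4).tolist())
h=lambda L:unproj(C,L,.095).round(4)
print("handle",h([(269,228),(331,180)]),"knob",unproj(C,[(397,187)],.094))
# block est
for n,p in [("leaf",(552,201)),("ring",(620,197))]: print(n,unproj(C,p,.054).round(4))
```

```text
[[0.6422, 0.1553, 0.032], [0.6523, -0.0806, 0.032], [0.6679, 0.1579, 0.032], [0.6775, -0.0804, 0.032]]
lines [[0.6542, 0.1547, 0.032], [0.6569, 0.0962, 0.032], [0.6604, 0.0386, 0.032], [0.6632, -0.0194, 0.032], [0.6654, -0.0774, 0.032]]
2.4578670866667767 2.759553752867021 0.23609840799342177 0.23237883663515677
origin [0.6123 0.0358] mid line [0.66041926 0.03858198 0.032     ]
plate [[0.6864, 0.1718, 0.014], [0.6984, -0.0935, 0.014]] 0.2655430662667433
pads [[0.5705, 0.1457, 0.032], [0.5795, -0.0766, 0.032]]
tube [[0.6724, 0.0575, 0.045], [0.582, 0.0654, 0.045], [0.5485, 0.0686, 0.045]]
handle [[0.442  0.1228 0.095 ]
 [0.4985 0.0379 0.095 ]] knob [[ 0.48202265 -0.04448824  0.094     ]]
leaf [[ 0.4326 -0.2711  0.054 ]]
ring [[ 0.4299 -0.3688  0.054 ]]
```

Call:
servo_tool([
  {"x": 4.6, "y": 0.4, "z": -2, "ax": 0, "ay": 0, "az": 0, "claw": 1},
  {"x": 4.6, "y": 0.4, "z": -4, "ax": 0, "ay": 0, "az": 0, "claw": 1},
  {"x": 0, "y": 0, "z": -5, "ax": 0, "ay": 0, "az": 0, "claw": 1},
  {"x": 0, "y": 0, "z": -5, "ax": 0, "ay": 0, "az": 0, "claw": 1},
  {"x": 0, "y": 0, "z": -5, "ax": 0, "ay": 0, "az": 0, "claw": 1},
  {"x": 0, "y": 0, "z": 0, "ax": 0, "ay": 0, "az": 0, "claw": 1},
  {"x": 0, "y": 0, "z": 0, "ax": 0, "ay": 0, "az": 0, "claw": 1},
])

```text
time_s: 5.08
ee_pos: [0.6146, 0.055, 0.1463]
tool_rot: [0.711, -0.035, -0.702, -0.032]
force: [0.5, 0.2, 1.1]
finger_gap: 0.091
```

Run:
```python
from h import *
o,im=save("wrist","w3")
print(o["ee_pos"],o["q"].round(3),R.from_quat(o["tool_rot"]).as_matrix().round(3))
```

```text
[0.61456462 0.05504106 0.14632447] [-0.004  0.546  1.455 -0.006  1.128  1.664] [[ 0.012 -0.095 -0.995]
 [-0.005 -0.995  0.095]
 [-1.     0.004 -0.013]]
```

View pics/w3.png

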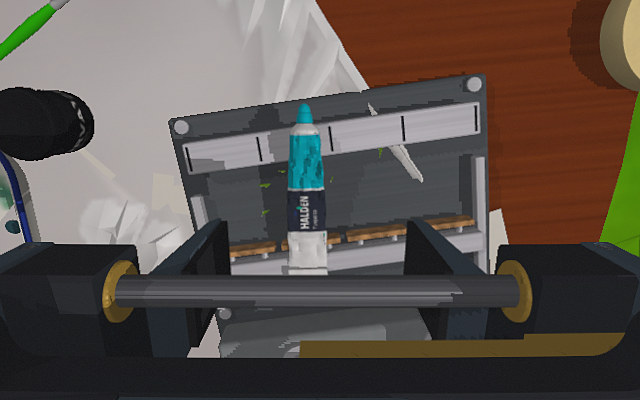

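Run:
```python
from h import *
C=cam("wrist")
L=unproj(C,[(186.5,158),(260,148),(331,138),(403,128),(475,119)],.032);print("lines",L.round(4).tolist())
d2=L[0]-L[4];print(np.degrees(np.arctan2(-d2[0],d2[1])),np.linalg.norm(d2))
J=unproj(C,[(191,174),(480,134)],.032);print(J.round(4).tolist());d=J[0]-J[1];print(np.degrees(np.arctan2(-d[0],d[1])))
print("tube",unproj(C,[(305,128),(307,200),(307,265)],.045).round(4).tolist())
print("pads",unproj(C,[(231,243),(472,215)],.032).round(4).tolist())
```

```text
lines [[0.6563, 0.1573, 0.032], [0.6586, 0.0967, 0.032], [0.6611, 0.0391, 0.032], [0.6635, -0.0187, 0.032], [0.6653, -0.0761, 0.032]]
2.1899461216747182 0.23361292248493182
[[0.643, 0.1561, 0.032], [0.6531, -0.0803, 0.032]]
2.444712467041605
tube [[0.6716, 0.0586, 0.045], [0.6152, 0.0628, 0.045], [0.5591, 0.0686, 0.045]]
pads [[0.5799, 0.1328, 0.032], [0.5852, -0.0749, 0.032]]
```

Call:
servo_tool([
  {"x": 0, "y": 0.8, "z": 0, "ax": 0, "ay": 0, "az": 0, "claw": 1},
  {"x": 0, "y": 0.5, "z": -3, "ax": 0, "ay": 0, "az": 0, "claw": 1},
  {"x": 0, "y": 0, "z": -4, "ax": 0, "ay": 0, "az": 0, "claw": 1},
  {"x": 0, "y": 0, "z": -4, "ax": 0, "ay": 0, "az": 0, "claw": 1},
  {"x": 0, "y": 0, "z": 0, "ax": 0, "ay": 0, "az": 0, "claw": 1},
])

```text
time_s: 5.75
ee_pos: [0.62, 0.0706, 0.043]
tool_rot: [0.716, -0.035, -0.696, -0.032]
force: [-0.2, 0.0, 0.4]
finger_gap: 0.0911
```

```bash
cat >> h.py <<'E'
def need(pos,yawdeg):
    "remaining shift cm and turn deg to tool pointing down, tool y at yawdeg"
    o=get_obs(); y=np.radians(yawdeg); ty=np.array([np.cos(y),np.sin(y),0]); tx=np.array([0,0,-1.])
    T=np.c_[tx,ty,np.cross(tx,ty)]
    Rn=R.from_quat(o["tool_rot"]); m=Rn.as_matrix()
    rv=(R.from_matrix(T)*Rn.inv()).as_rotvec(degrees=True)
    print("pos",o["ee_pos"].round(4),"yaw",np.degrees(np.arctan2(m[1,1],m[0,1])).round(2),"shift cm",((np.array(pos)-o["ee_pos"])*100).round(2),"turn",rv.round(2),"q6",o["q"][5].round(2),"F",o["force"].round(1),"M",o["moment"].round(2),"gap",o["finger_gap"].round(4),"t",o["time_s"])
E
python3 -c "
from h import *
need([.615,.0628,.026],-95)"
```

```text
Traceback (most recent call last):
  File "h.py", line 34, in need
    print("pos",o["ee_pos"].round(4),"yaw",np.degrees(np.arctan2(m[1,1],m[0,1])).round(2),"shift cm",((np.array(pos)-o["ee_pos"])*100).round(2),"turn",rv.round(2),"q6",o["q"][5].round(2),"F",o["force"].round(1),"M",o["moment"].round(2),"gap",o["finger_gap"].round(4),"t",o["time_s"])
                                                                                                                                                                                                                                                  ^^^^^^^^^^^^^^^^^^^^^
AttributeError: 'float' object has no attribute 'round'
```

```bash
sed -i 's/o\["finger_gap"\].round(4)/round(float(o["finger_gap"]),4)/' h.py
python3 -c "
from h import *
need([.615,.0628,.026],-95)"
```

```text
pos [0.62   0.0706 0.043 ] yaw -95.43 shift cm [-0.5  -0.78 -1.7 ] turn [0.27 1.58 0.42] q6 1.69 F [-0.2  0.   0.4] M [0.05 0.05 0.01] gap 0.0911 t 5.75
```

Call:
servo_tool([
  {"x": -0.5, "y": -0.8, "z": -0.8, "ax": 0.3, "ay": 1.6, "az": 0.4, "claw": 1},
  {"x": 0, "y": 0, "z": -0.8, "ax": 0, "ay": 0, "az": 0, "claw": 1},
  {"x": 0, "y": 0, "z": 0, "ax": 0, "ay": 0, "az": 0, "claw": 1},
])

```text
time_s: 6.12
ee_pos: [0.6176, 0.0623, 0.0308]
tool_rot: [0.708, -0.03, -0.705, -0.031]
force: [-0.6, 0.6, -0.2]
finger_gap: 0.091
```

```bash
python3 -c "
from h import *
need([.615,.0628,.026],-95)"
```

```text
pos [0.6176 0.0623 0.0308] yaw -94.99 shift cm [-0.26  0.05 -0.48] turn [-0.05  0.23 -0.01] q6 1.66 F [-0.6  0.6 -0.2] M [ 0.05  0.03 -0.06] gap 0.091 t 6.125
```

Call:
servo_tool([
  {"x": 0, "y": 0, "z": -0.3, "ax": 0, "ay": 0, "az": 0, "claw": -1},
  {"x": 0, "y": 0, "z": 0, "ax": 0, "ay": 0, "az": 0, "claw": -1},
  {"x": 0, "y": 0, "z": 0, "ax": 0, "ay": 0, "az": 0, "claw": -1},
  {"x": 0, "y": 0, "z": 0, "ax": 0, "ay": 0, "az": 0, "claw": -1},
  {"x": 0, "y": 0, "z": 0, "ax": 0, "ay": 0, "az": 0, "claw": -1},
  {"x": 0, "y": 0, "z": 0, "ax": 0, "ay": 0, "az": 0, "claw": -1},
], squeeze=15)

```text
time_s: 6.88
ee_pos: [0.6183, 0.0625, 0.0288]
tool_rot: [0.708, -0.03, -0.704, -0.031]
force: [0.6, 0.7, 0.4]
finger_gap: 0.0341
```

Call:
servo_tool([
  {"x": 0, "y": 0, "z": 3, "ax": 0, "ay": 0, "az": 0, "claw": -1},
  {"x": 0, "y": 0, "z": 5, "ax": 0, "ay": 0, "az": 0, "claw": -1},
  {"x": 0, "y": 2, "z": 5, "ax": 0, "ay": 0, "az": 0, "claw": -1},
  {"x": -1, "y": 4, "z": 0, "ax": 0, "ay": 0, "az": 0, "claw": -1},
  {"x": -1, "y": 4, "z": 0, "ax": 0, "ay": 0, "az": 0, "claw": -1},
  {"x": -1, "y": 4, "z": 0, "ax": 0, "ay": 0, "az": 0, "claw": -1},
  {"x": -1, "y": 4, "z": 0, "ax": 0, "ay": 0, "az": 0, "claw": -1},
  {"x": -1, "y": 4, "z": 0, "ax": 0, "ay": 0, "az": 0, "claw": -1},
  {"x": -1, "y": 4, "z": 0, "ax": 0, "ay": 0, "az": 0, "claw": -1},
  {"x": -1, "y": 4, "z": 0, "ax": 0, "ay": 0, "az": 0, "claw": -1},
  {"x": -1, "y": 4, "z": 0, "ax": 0, "ay": 0, "az": 0, "claw": -1},
  {"x": 0, "y": 0, "z": 0, "ax": 0, "ay": 0, "az": 0, "claw": -1},
])

```text
time_s: 8.38
ee_pos: [0.5337, 0.4125, 0.1629]
tool_rot: [0.708, -0.031, -0.704, -0.032]
force: [1.2, -0.2, -0.2]
finger_gap: 0.0312
```

Run:
```python
from h import *
need([.535,.411,.012],-95)
o,im=save("wrist","w4")
b=boxes_of("wrist","tray")[0]["rect"];print(b)
```

```text
pos [0.5337 0.4125 0.1629] yaw -95.09 shift cm [  0.13  -0.15 -15.09] turn [-0.1   0.33  0.09] q6 2.23 F [ 1.2 -0.2 -0.2] M [0.06 0.02 0.03] gap 0.0312 t 8.375
[164.6, 0.0, 288.1, 338.5]
```

View pics/w4.png

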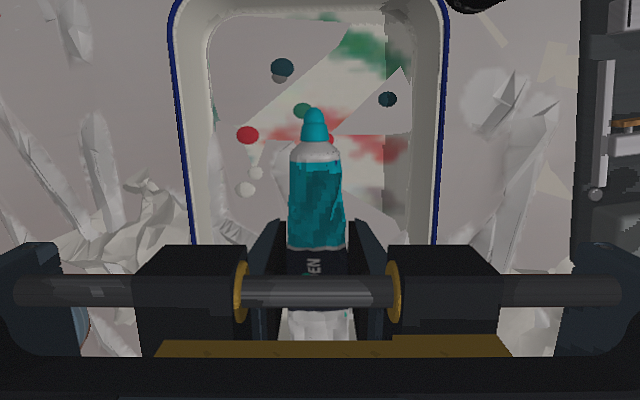

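Call:
servo_tool([
  {"x": 0, "y": 0, "z": -4, "ax": 0, "ay": 0, "az": 0, "claw": -1},
  {"x": 0, "y": 0, "z": -4, "ax": 0, "ay": 0, "az": 0, "claw": -1},
  {"x": 0, "y": 0, "z": -3.5, "ax": 0, "ay": 0, "az": 0, "claw": -1},
  {"x": 0, "y": 0, "z": -2, "ax": 0, "ay": 0, "az": 0, "claw": -1},
  {"x": 0, "y": 0, "z": 0, "ax": 0, "ay": 0, "az": 0, "claw": -1},
])

```text
time_s: 9.1
ee_pos: [0.5373, 0.4037, 0.0253]
tool_rot: [0.709, -0.034, -0.704, -0.035]
force: [0.6, 0.3, -0.0]
finger_gap: 0.0313
```

Call:
servo_tool([
  {"x": 0, "y": 0, "z": -0.8, "ax": 0, "ay": 0, "az": 0, "claw": -1},
  {"x": 0, "y": 0, "z": -0.4, "ax": 0, "ay": 0, "az": 0, "claw": -1},
  {"x": 0, "y": 0, "z": 0, "ax": 0, "ay": 0, "az": 0, "claw": -0.4},
  {"x": 0, "y": 0, "z": 0, "ax": 0, "ay": 0, "az": 0, "claw": 0},
  {"x": 0, "y": 0, "z": 0, "ax": 0, "ay": 0, "az": 0, "claw": 0.3},
  {"x": 0, "y": 0, "z": 0, "ax": 0, "ay": 0, "az": 0, "claw": 0.3},
  {"x": 0, "y": 0, "z": 4, "ax": 0, "ay": 0, "az": 0, "claw": 0.3},
  {"x": 0, "y": 0, "z": 5, "ax": 0, "ay": 0, "az": 0, "claw": 0.3},
  {"x": 0, "y": 0, "z": 5, "ax": 0, "ay": 0, "az": 0, "claw": 1},
  {"x": 0, "y": 0, "z": 4, "ax": 0, "ay": 0, "az": 0, "claw": 1},
  {"x": 0, "y": 0, "z": 4, "ax": 0, "ay": 0, "az": 0, "claw": 1},
])

```text
time_s: 10.48
ee_pos: [0.5367, 0.4023, 0.2398]
tool_rot: [0.708, -0.035, -0.704, -0.034]
force: [0.4, 0.5, 0.2]
finger_gap: 0.0862
```

Run:
```python
from h import *
need([.5,.05,.25],-36)
o,im=save("top","t5",(150,120,300,180),2.6)
```

```text
pos [0.5367 0.4023 0.2398] yaw -95.59 shift cm [ -3.67 -35.23   1.02] turn [-0.15  0.32 59.59] q6 2.22 F [0.4 0.5 0.2] M [ 0.01  0.07 -0.02] gap 0.0862 t 10.475
```

View pics/t5.png

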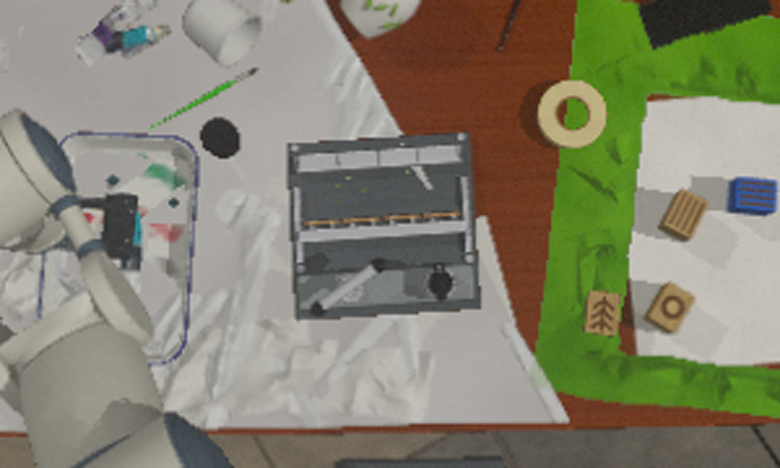

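Call:
servo_tool([
  {"x": -0.6, "y": -4.4, "z": 0.5, "ax": 0, "ay": 0, "az": 7, "claw": 1},
  {"x": -0.6, "y": -4.4, "z": 0.5, "ax": 0, "ay": 0, "az": 7, "claw": 1},
  {"x": -0.6, "y": -4.4, "z": 0, "ax": 0, "ay": 0, "az": 7, "claw": 1},
  {"x": -0.6, "y": -4.4, "z": 0, "ax": 0, "ay": 0, "az": 7, "claw": 1},
  {"x": -0.6, "y": -4.4, "z": 0, "ax": 0, "ay": 0, "az": 7, "claw": 1},
  {"x": -0.6, "y": -4.4, "z": 0, "ax": 0, "ay": 0, "az": 7, "claw": 1},
  {"x": -0.6, "y": -4.4, "z": 0, "ax": 0, "ay": 0, "az": 7, "claw": 1},
  {"x": -0.6, "y": -4.4, "z": 0, "ax": 0, "ay": 0, "az": 7, "claw": 1},
  {"x": -0.6, "y": -4.4, "z": 0, "ax": 0, "ay": 0, "az": 7, "claw": 1},
  {"x": -0.6, "y": -4.4, "z": 0, "ax": 0, "ay": 0, "az": 7, "claw": 1},
  {"x": -0.6, "y": -4.4, "z": 0, "ax": 0, "ay": 0, "az": 7, "claw": 1},
  {"x": -0.6, "y": -4.4, "z": 0, "ax": 0, "ay": 0, "az": 7, "claw": 1},
])

```text
time_s: 12.02
ee_pos: [0.463, -0.1369, 0.2583]
tool_rot: [0.54, 0.467, -0.532, 0.456]
force: [1.0, 0.1, 0.2]
finger_gap: 0.0917
```

Call:
servo_tool([
  {"x": -0.6, "y": -4.4, "z": 0, "ax": 0, "ay": 0, "az": 2, "claw": 1},
  {"x": -0.6, "y": -4.4, "z": 0, "ax": 0, "ay": 0, "az": 0, "claw": 1},
  {"x": -0.6, "y": -4.4, "z": 0, "ax": 0, "ay": 0, "az": 0, "claw": 1},
  {"x": 0, "y": 0, "z": 0, "ax": 0, "ay": 0, "az": 0, "claw": 1},
  {"x": 0, "y": 0, "z": 0, "ax": 0, "ay": 0, "az": 0, "claw": 1},
])

```text
time_s: 12.65
ee_pos: [0.4433, -0.2756, 0.2582]
tool_rot: [0.532, 0.475, -0.523, 0.466]
force: [-0.8, 1.3, 0.2]
finger_gap: 0.0908
```

Run:
```python
from h import *
need([.43,-.273,.25],-9)
o,im=save("wrist","w5")
save("top","t6",(160,120,300,180),2.6)
```

```text
pos [ 0.4433 -0.2756  0.2582] yaw -6.53 shift cm [-1.33  0.26 -0.82] turn [-1.03  0.02 -2.46] q6 -0.57 F [-0.8  1.3  0.2] M [-0.07 -0.07 -0.05] gap 0.0908 t 12.65
```

View pics/w5.png

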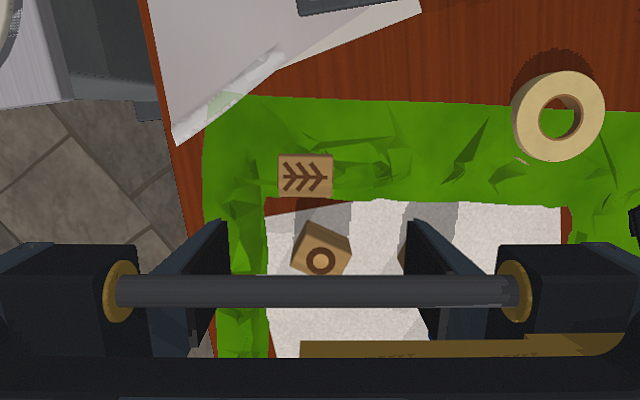

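View pics/t6.png

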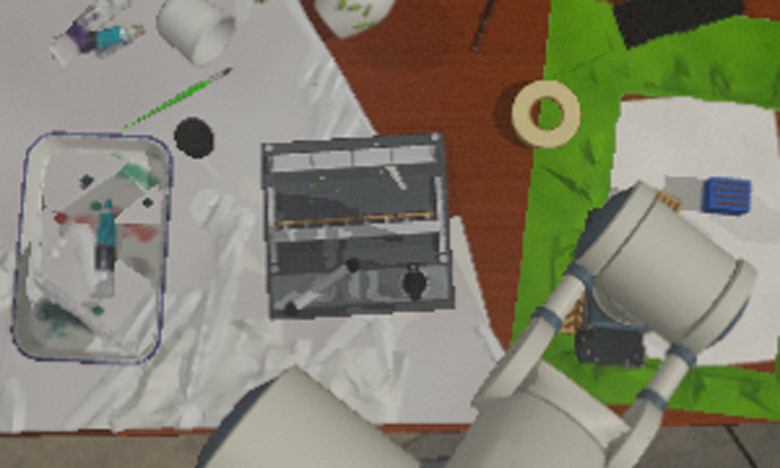

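Run:
```python
import cv2
i=cv2.imread("pics/w5.png")[140:290,260:410];cv2.imwrite("pics/w5c.png",cv2.resize(i,(600,600),interpolation=2))
```

```text
(no output)
```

View pics/w5c.png

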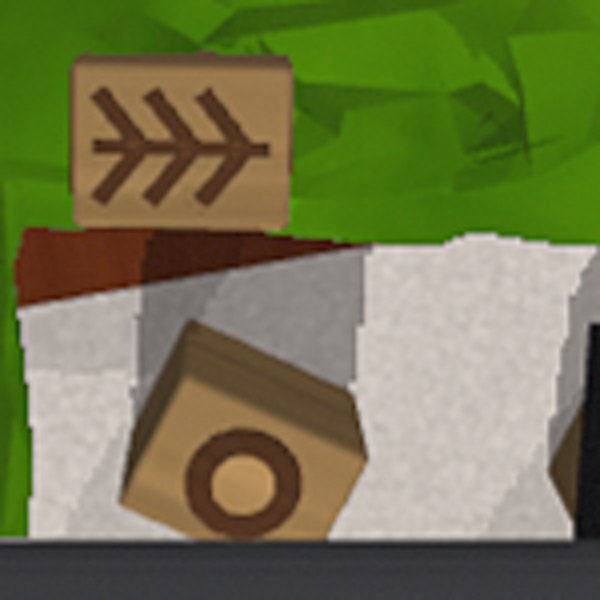

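Run:
```python
from h import *
C=cam("wrist"); g=lambda L:[(260+x/4,140+y/4) for x,y in L]
P=unproj(C,g([(75,65),(293,64),(290,228),(75,228)]),.053);print(P.round(4).tolist(),P.mean(0).round(4))
e=P[1]-P[0];e2=P[2]-P[3];print([np.degrees(np.arctan2(v[1],v[0])) for v in (e,e2)],np.linalg.norm(e),np.linalg.norm(P[1]-P[2]))
P=unproj(C,g([(182,375),(368,458),(120,498)]),.054);print(P.round(4).tolist())
e=P[1]-P[0];print(np.degrees(np.arctan2(e[1],e[0])),np.linalg.norm(e),"ring c",((P[1]+P[2])/2).round(4),unproj(C,g([(243,484)]),.054).round(4))
```

```text
[[0.4056, -0.2494, 0.053], [0.4635, -0.2557, 0.053], [0.4581, -0.3005, 0.053], [0.3994, -0.2939, 0.053]] [ 0.4316 -0.2749  0.053 ]
[np.float64(-6.205850417463006), np.float64(-6.449387371760743)] 0.05821963653018449 0.0451631063177963
[[0.4235, -0.3393, 0.054], [0.4734, -0.3703, 0.054], [0.4012, -0.3747, 0.054]]
-31.858797726410018 0.0586780137297928 ring c [ 0.4373 -0.3725  0.054 ] [[ 0.4369 -0.3743  0.054 ]]
```

Call:
servo_tool([
  {"x": -1.1, "y": 0.0, "z": -4, "ax": -1, "ay": 0, "az": 0, "claw": 1},
  {"x": 0, "y": 0, "z": -5, "ax": 0, "ay": 0, "az": 0, "claw": 1},
  {"x": 0, "y": 0, "z": -5, "ax": 0, "ay": 0, "az": 0, "claw": 1},
  {"x": 0, "y": 0, "z": 0, "ax": 0, "ay": 0, "az": 0, "claw": 1},
  {"x": 0, "y": 0, "z": 0, "ax": 0, "ay": 0, "az": 0, "claw": 1},
])

```text
time_s: 13.38
ee_pos: [0.4346, -0.2719, 0.1184]
tool_rot: [0.526, 0.471, -0.526, 0.474]
force: [0.4, 0.4, 0.4]
finger_gap: 0.0913
```

Run:
```python
from h import *
need([.432,-.275,.026],-6.3)
o,im=save("wrist","w6")
```

```text
pos [ 0.4346 -0.2719  0.1184] yaw -6.13 shift cm [-0.26 -0.31 -9.24] turn [ 0.19  0.26 -0.17] q6 -0.57 F [0.4 0.4 0.4] M [-0.07 -0.12  0.01] gap 0.0913 t 13.375
```

View pics/w6.png

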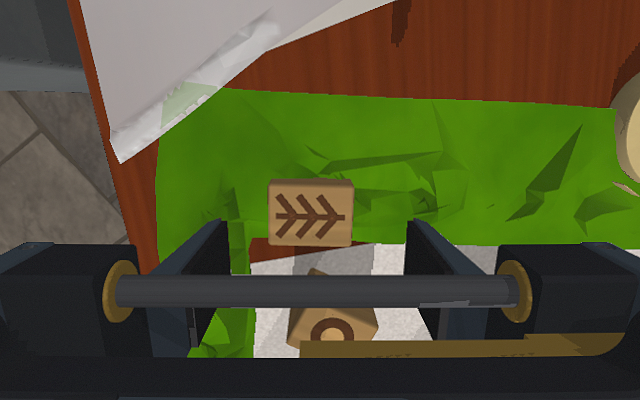

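Call:
servo_tool([
  {"x": -0.3, "y": -0.4, "z": -3, "ax": 0, "ay": 0, "az": 0, "claw": 1},
  {"x": 0, "y": 0, "z": -3, "ax": 0, "ay": 0, "az": 0, "claw": 1},
  {"x": 0, "y": 0, "z": -1, "ax": 0, "ay": 0, "az": 0, "claw": 1},
  {"x": 0, "y": 0, "z": -1, "ax": 0, "ay": 0, "az": 0, "claw": 1},
  {"x": 0, "y": 0, "z": 0, "ax": 0, "ay": 0, "az": 0, "claw": 1},
])

```text
time_s: 14.05
ee_pos: [0.4366, -0.2793, 0.0446]
tool_rot: [0.527, 0.466, -0.525, 0.48]
force: [-1.0, -0.8, 0.7]
finger_gap: 0.0912
```

Run:
```python
from h import *
need([.432,-.275,.026],-6.3)
```

```text
pos [ 0.4366 -0.2793  0.0446] yaw -6.07 shift cm [-0.46  0.43 -1.86] turn [ 0.7   0.89 -0.22] q6 -0.58 F [-1.  -0.8  0.7] M [ 0.03 -0.06  0.01] gap 0.0912 t 14.05
```

Call:
servo_tool([
  {"x": -0.5, "y": 0.4, "z": -0.9, "ax": 0.7, "ay": 0.9, "az": 0, "claw": 1},
  {"x": 0, "y": 0, "z": -0.9, "ax": 0, "ay": 0, "az": 0, "claw": 1},
  {"x": 0, "y": 0, "z": 0, "ax": 0, "ay": 0, "az": 0, "claw": 1},
])

```text
time_s: 14.42
ee_pos: [0.4318, -0.2754, 0.0266]
tool_rot: [-0.526, -0.473, 0.526, -0.473]
force: [0.1, -0.9, 0.7]
finger_gap: 0.0914
```

Run:
```python
from h import *
need([.432,-.275,.026],-6.3)
```

```text
pos [ 0.4318 -0.2754  0.0266] yaw -6.08 shift cm [ 0.02  0.04 -0.06] turn [ 0.01  0.01 -0.22] q6 -0.58 F [ 0.1 -0.9  0.7] M [-0.07 -0.04  0.04] gap 0.0914 t 14.425
```

Call:
servo_tool([
  {"x": 0, "y": 0, "z": 0, "ax": 0, "ay": 0, "az": 0, "claw": -1},
  {"x": 0, "y": 0, "z": 0, "ax": 0, "ay": 0, "az": 0, "claw": -1},
  {"x": 0, "y": 0, "z": 0, "ax": 0, "ay": 0, "az": 0, "claw": -1},
  {"x": 0, "y": 0, "z": 0, "ax": 0, "ay": 0, "az": 0, "claw": -1},
  {"x": 0, "y": 0, "z": 2, "ax": 0, "ay": 0, "az": 0, "claw": -1},
  {"x": 0, "y": 0, "z": 4, "ax": 0, "ay": 0, "az": 0, "claw": -1},
  {"x": 0, "y": 0, "z": 4, "ax": 0, "ay": 0, "az": 0, "claw": -1},
  {"x": 1, "y": 2, "z": 3, "ax": 0, "ay": 0, "az": 0, "claw": -1},
  {"x": 2, "y": 4, "z": 0, "ax": 0, "ay": 0, "az": 2, "claw": -1},
  {"x": 2, "y": 4, "z": 0, "ax": 0, "ay": 0, "az": 2, "claw": -1},
  {"x": 2, "y": 4, "z": 0, "ax": 0, "ay": 0, "az": 2, "claw": -1},
  {"x": 2, "y": 4, "z": 0, "ax": 0, "ay": 0, "az": 2, "claw": -1},
], squeeze=20)

```text
time_s: 15.92
ee_pos: [0.5229, -0.0923, 0.162]
tool_rot: [0.492, 0.507, -0.492, 0.509]
force: [-0.0, -0.7, -1.4]
finger_gap: 0.0603
```

Run:
```python
from h import *
need([.611,.066,.15],2.4)
save("wrist","w7")
```

```text
pos [ 0.5229 -0.0923  0.162 ] yaw 1.85 shift cm [ 8.81 15.83 -1.2 ] turn [0.05 0.12 0.55] q6 -0.32 F [-0.  -0.7 -1.4] M [-0.01 -0.08  0.03] gap 0.0603 t 15.925
```

View pics/w7.png

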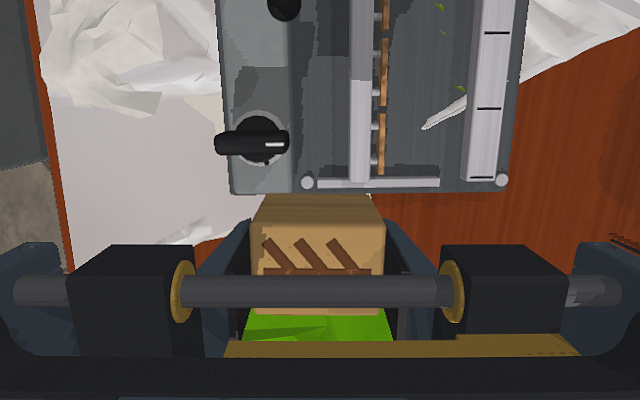

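Call:
servo_tool([
  {"x": 2.2, "y": 4, "z": 0, "ax": 0, "ay": 0, "az": 0.5, "claw": -1},
  {"x": 2.2, "y": 4, "z": 0, "ax": 0, "ay": 0, "az": 0, "claw": -1},
  {"x": 2.2, "y": 4, "z": 0, "ax": 0, "ay": 0, "az": 0, "claw": -1},
  {"x": 2.2, "y": 3.8, "z": -1, "ax": 0, "ay": 0, "az": 0, "claw": -1},
  {"x": 0, "y": 0, "z": 0, "ax": 0, "ay": 0, "az": 0, "claw": -1},
  {"x": 0, "y": 0, "z": 0, "ax": 0, "ay": 0, "az": 0, "claw": -1},
])

```text
time_s: 16.73
ee_pos: [0.6147, 0.0765, 0.1514]
tool_rot: [0.489, 0.511, -0.487, 0.512]
force: [-0.0, -0.2, -1.0]
finger_gap: 0.0599
```

Run:
```python
from h import *
need([.611,.066,.1],2.4)
save("wrist","w8")
```

```text
pos [0.6147 0.0765 0.1514] yaw 2.69 shift cm [-0.37 -1.05 -5.14] turn [-0.03  0.16 -0.29] q6 -0.02 F [-0.  -0.2 -1. ] M [-0.01 -0.12 -0.01] gap 0.0599 t 16.725
```

View pics/w8.png

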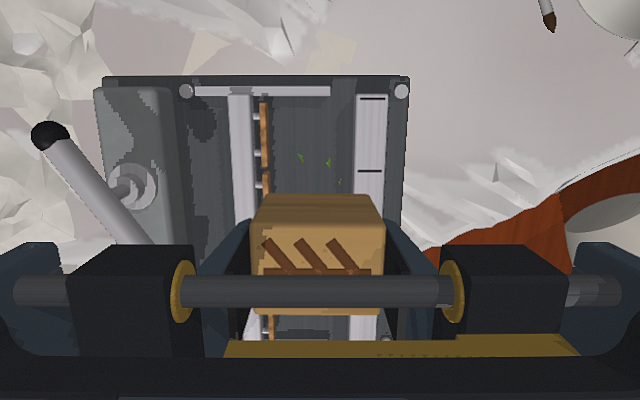

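Run:
```python
from h import *
import cv2
C=cam("wrist")
i=cv2.imread("pics/w8.png")[80:230,220:420];cv2.imwrite("pics/w8c.png",cv2.resize(i,(800,600),interpolation=2))
P=unproj(C,[(271,115),(271,185),(357,115),(354,190),(372,170.5),(372,98)],.032);print(P.round(4).tolist())
o=np.array([.6125,.037]);a=np.radians(2.4);Rb=np.array([[np.cos(a),np.sin(a)],[-np.sin(a),np.cos(a)]])
print(((P[:,:2]-o)@Rb.T).round(4).tolist())
```

```text
[[0.5759, 0.1387, 0.032], [0.5767, 0.0812, 0.032], [0.6447, 0.1419, 0.032], [0.6468, 0.0801, 0.032], [0.6606, 0.0975, 0.032], [0.6555, 0.1556, 0.032]]
[[-0.0323, 0.1032], [-0.0339, 0.0457], [0.0365, 0.1035], [0.0361, 0.0416], [0.0506, 0.0584], [0.048, 0.1167]]
```

View pics/w8c.png

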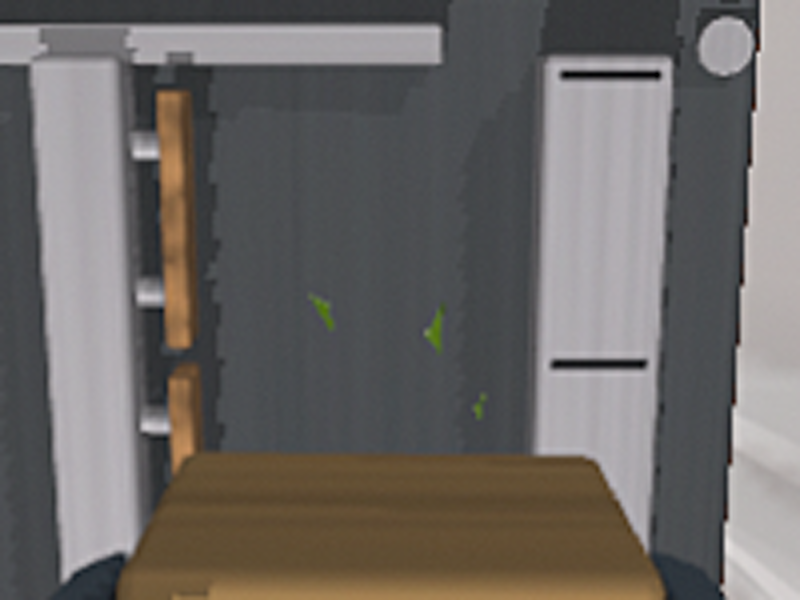

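Call:
servo_tool([
  {"x": -0.3, "y": -1.1, "z": -2, "ax": 0, "ay": 0.2, "az": -0.3, "claw": -1},
  {"x": 0, "y": 0, "z": -3, "ax": 0, "ay": 0, "az": 0, "claw": -1},
  {"x": 0, "y": 0, "z": -2, "ax": 0, "ay": 0, "az": 0, "claw": -1},
  {"x": 0, "y": 0, "z": 0, "ax": 0, "ay": 0, "az": 0, "claw": -1},
  {"x": 0, "y": 0, "z": 0, "ax": 0, "ay": 0, "az": 0, "claw": -1},
])

```text
time_s: 17.4
ee_pos: [0.6109, 0.0603, 0.0824]
tool_rot: [0.491, 0.509, -0.491, 0.509]
force: [0.2, -0.1, -0.8]
finger_gap: 0.06
```

Run:
```python
from h import *
need([.6115,.066,.043],2.4)
```

```text
pos [0.6109 0.0603 0.0824] yaw 2.05 shift cm [ 0.06  0.57 -3.94] turn [-0.02  0.09  0.35] q6 -0.03 F [ 0.2 -0.1 -0.8] M [-0.   -0.09 -0.  ] gap 0.06 t 17.4
```

Call:
servo_tool([
  {"x": 0, "y": 0.5, "z": -1.5, "ax": 0, "ay": 0, "az": 0.4, "claw": -1},
  {"x": 0, "y": 0, "z": -1, "ax": 0, "ay": 0, "az": 0, "claw": -1},
  {"x": 0, "y": 0, "z": -0.6, "ax": 0, "ay": 0, "az": 0, "claw": -1},
  {"x": 0, "y": 0, "z": 0, "ax": 0, "ay": 0, "az": 0, "claw": -1},
])

```text
time_s: 17.9
ee_pos: [0.6114, 0.0656, 0.0507]
tool_rot: [0.49, 0.51, -0.488, 0.512]
force: [-0.2, -0.8, -0.8]
finger_gap: 0.0596
```

Run:
```python
from h import *
need([.6115,.066,.041],2.4)
save("side","s2",(220,170,160,130),5)
save("wrist","w9")
```

```text
pos [0.6114 0.0656 0.0507] yaw 2.48 shift cm [ 0.01  0.04 -0.97] turn [-0.02  0.2  -0.08] q6 -0.03 F [-0.2 -0.8 -0.8] M [-0.02 -0.09  0.  ] gap 0.0596 t 17.9
```

View pics/s2.png

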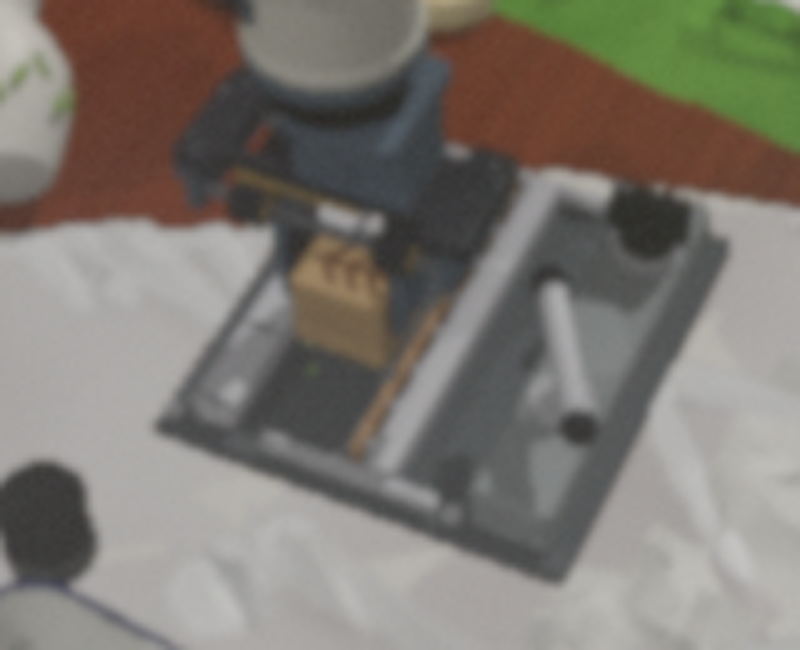

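View pics/w9.png

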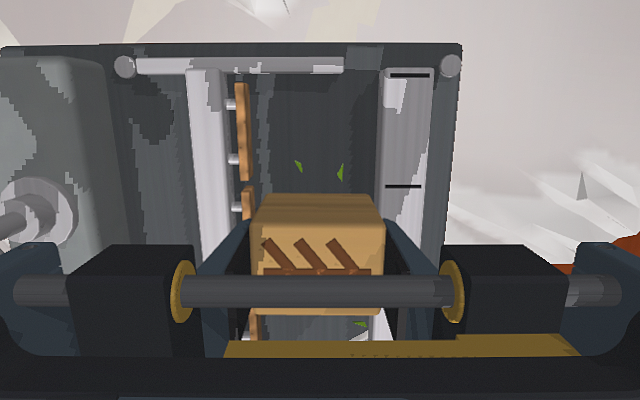

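Run:
```python
from h import *
import cv2
i=cv2.imread("pics/w9.png")[60:240,200:440];cv2.imwrite("pics/w9c.png",cv2.resize(i,(800,600),interpolation=2))
```

```text
(no output)
```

View pics/w9c.png

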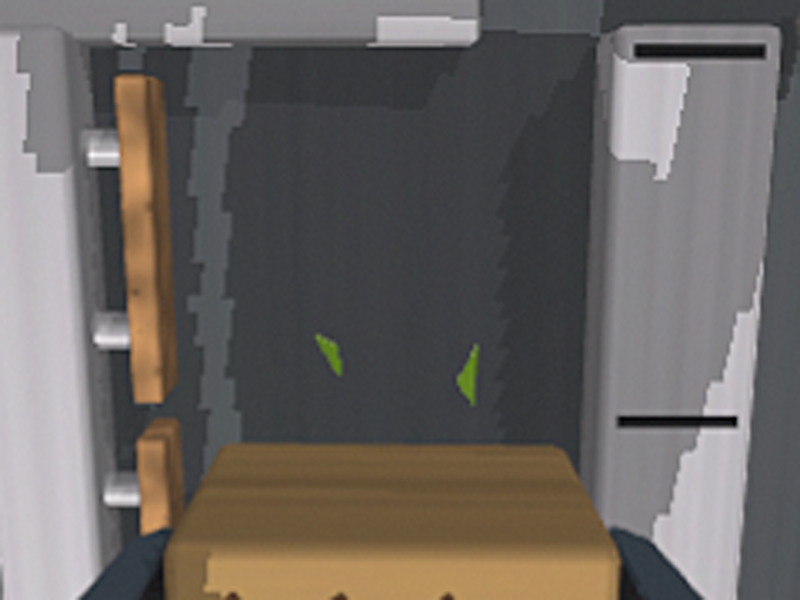

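Run:
```python
from h import *
C=cam("wrist"); g=lambda L:[(200+x*.3,60+y*.3) for x,y in L]
print(unproj(C,g([(225,445),(560,445)]),.024).round(4).tolist())
print(unproj(C,g([(584,440)]),.014).round(4).tolist(), unproj(C,g([(606,440)]),.032).round(4).tolist())
print([unproj(C,g([(181,430)]),z).round(4).tolist() for z in (.032,.025)])
```

```text
[[0.583, 0.0876, 0.024], [0.6411, 0.0901, 0.024]]
[[0.647, 0.0887, 0.014]] [[0.6474, 0.0933, 0.032]]
[[[0.5767, 0.092, 0.032]], [[0.5755, 0.0903, 0.025]]]
```

Call:
servo_tool([
  {"x": 0, "y": 0, "z": -0.6, "ax": 0, "ay": 0, "az": 0, "claw": -1},
  {"x": 0, "y": 0, "z": -0.3, "ax": 0, "ay": 0, "az": 0, "claw": -1},
  {"x": 0, "y": 0, "z": 0, "ax": 0, "ay": 0, "az": 0, "claw": -1},
])

```text
time_s: 18.38
ee_pos: [0.6121, 0.0655, 0.0421]
tool_rot: [0.49, 0.509, -0.488, 0.512]
force: [0.1, -0.1, -1.3]
finger_gap: 0.0602
```

Call:
servo_tool([
  {"x": 0, "y": 0, "z": -0.2, "ax": 0, "ay": 0, "az": 0, "claw": -1},
  {"x": 0, "y": 0, "z": 0, "ax": 0, "ay": 0, "az": 0, "claw": 0.4},
  {"x": 0, "y": 0, "z": 0, "ax": 0, "ay": 0, "az": 0, "claw": 0.7},
  {"x": 0, "y": 0, "z": 0, "ax": 0, "ay": 0, "az": 0, "claw": 0.9},
  {"x": 0, "y": 0, "z": 0, "ax": 0, "ay": 0, "az": 0, "claw": 1},
  {"x": 0, "y": 0, "z": 2, "ax": 0, "ay": 0, "az": 0, "claw": 1},
  {"x": 0, "y": 0, "z": 5, "ax": 0, "ay": 0, "az": 0, "claw": 1},
  {"x": 0, "y": 0, "z": 5, "ax": 0, "ay": 0, "az": 0, "claw": 1},
  {"x": 0, "y": 0, "z": 4, "ax": 0, "ay": 0, "az": 0, "claw": 1},
  {"x": -1, "y": -3, "z": 2, "ax": 0, "ay": 0, "az": 0, "claw": 1},
  {"x": -2, "y": -4, "z": 0, "ax": 0, "ay": 0, "az": 0, "claw": 1},
])

```text
time_s: 19.75
ee_pos: [0.5819, -0.0039, 0.2261]
tool_rot: [0.49, 0.51, -0.487, 0.513]
force: [-0.1, -0.8, -0.6]
finger_gap: 0.0913
```

Run:
```python
from h import *
need([.437,-.34,.2],-33)
save("wrist","w10")
```

```text
pos [ 0.5819 -0.0039  0.2261] yaw 2.66 shift cm [-14.49 -33.61  -2.61] turn [  0.11   0.37 -35.66] q6 -0.16 F [-0.1 -0.8 -0.6] M [-0.07 -0.07 -0.  ] gap 0.0913 t 19.75
```

View pics/w10.png

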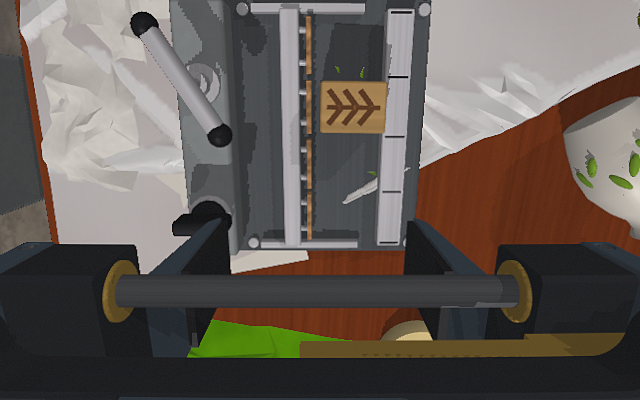

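Call:
servo_tool([
  {"x": -1.8, "y": -4, "z": 0, "ax": 0, "ay": 0, "az": -5, "claw": 1},
  {"x": -1.8, "y": -4, "z": 0, "ax": 0, "ay": 0, "az": -5, "claw": 1},
  {"x": -1.8, "y": -4, "z": 0, "ax": 0, "ay": 0, "az": -5, "claw": 1},
  {"x": -1.8, "y": -4, "z": 0, "ax": 0, "ay": 0, "az": -5, "claw": 1},
  {"x": -1.8, "y": -4, "z": 0, "ax": 0, "ay": 0, "az": -5, "claw": 1},
  {"x": -1.8, "y": -4, "z": 0, "ax": 0, "ay": 0, "az": -5, "claw": 1},
  {"x": -1.8, "y": -4, "z": 0, "ax": 0, "ay": 0, "az": -4, "claw": 1},
  {"x": -1.8, "y": -4, "z": -1, "ax": 0, "ay": 0, "az": -2, "claw": 1},
  {"x": 0, "y": -3.6, "z": -1, "ax": 0, "ay": 0, "az": 0, "claw": 1},
  {"x": 0, "y": 0, "z": 0, "ax": 0, "ay": 0, "az": 0, "claw": 1},
  {"x": 0, "y": 0, "z": 0, "ax": 0, "ay": 0, "az": 0, "claw": 1},
])

```text
time_s: 21.18
ee_pos: [0.4278, -0.3754, 0.2053]
tool_rot: [0.627, 0.326, -0.626, 0.33]
force: [-0.5, 0.7, -0.0]
finger_gap: 0.091
```

Run:
```python
from h import *
need([.437,-.374,.2],-35)
save("wrist","w11")
```

```text
pos [ 0.4278 -0.3754  0.2053] yaw -34.78 shift cm [ 0.92  0.14 -0.53] turn [ 0.25  0.2  -0.22] q6 -0.22 F [-0.5  0.7 -0. ] M [-0.03 -0.05 -0.  ] gap 0.091 t 21.175
```

View pics/w11.png

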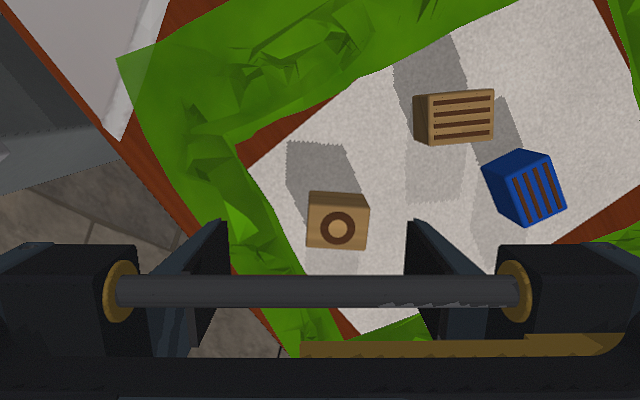

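Run:
```python
import cv2
i=cv2.imread("pics/w11.png")[80:260,290:510];cv2.imwrite("pics/w11c.png",cv2.resize(i,None,fx=3.6,fy=3.3,interpolation=2))
```

```text
(no output)
```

View pics/w11c.png

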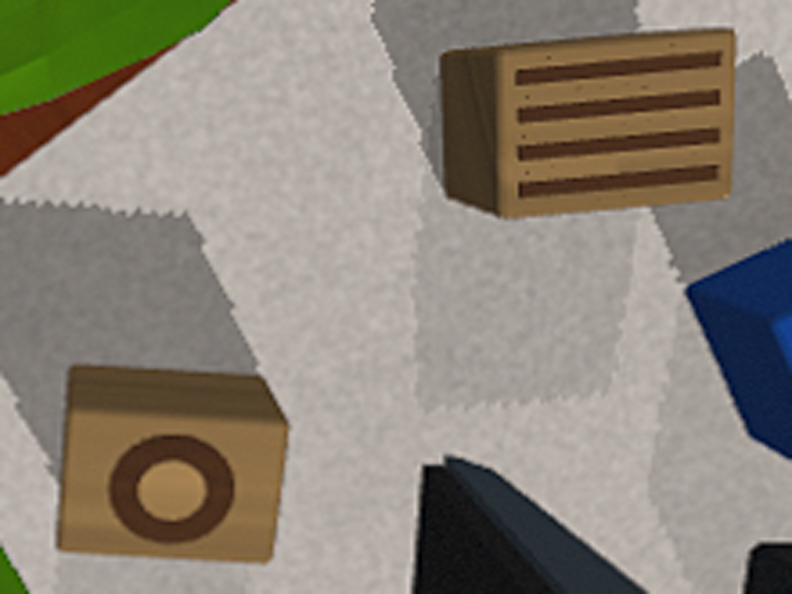

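Run:
```python
from h import *
C=cam("wrist"); g=lambda L:[(290+x/3.6,80+y/3.3) for x,y in L]
for n,L in [("ring",[(67,410),(288,427),(271,562),(58,548)]),("bars",[(498,47),(735,30),(730,195),(503,216)])]:
    P=unproj(C,g(L),.0535)
    e=P[1]-P[0];e2=P[2]-P[3];print(n,P.mean(0).round(4),[np.degrees(np.arctan2(v[1],v[0])).round(1) for v in (e,e2)],np.linalg.norm(e),np.linalg.norm(e2),np.linalg.norm(P[1]-P[2]),np.linalg.norm(P[0]-P[3]))
```

```text
ring [ 0.4204 -0.4234  0.0535] [np.float64(-39.9), np.float64(-39.3)] 0.058806158976523706 0.058531892271138634 0.04237355811784387 0.042907993866573194
bars [ 0.5698 -0.3996  0.0535] [np.float64(-30.2), np.float64(-28.9)] 0.058132719423156794 0.05769210569113335 0.04390579207816765 0.04519226193234737
```

Call:
servo_tool([
  {"x": -0.3, "y": -2.4, "z": 0, "ax": 0, "ay": 0, "az": -2.4, "claw": 1},
  {"x": -0.3, "y": -2.4, "z": -3, "ax": 0, "ay": 0, "az": -2.4, "claw": 1},
  {"x": 0, "y": 0, "z": -4, "ax": 0, "ay": 0, "az": 0, "claw": 1},
  {"x": 0, "y": 0, "z": 0, "ax": 0, "ay": 0, "az": 0, "claw": 1},
  {"x": 0, "y": 0, "z": 0, "ax": 0, "ay": 0, "az": 0, "claw": 1},
])

```text
time_s: 21.85
ee_pos: [0.4238, -0.426, 0.1373]
tool_rot: [0.641, 0.296, -0.639, 0.304]
force: [0.3, 0.5, 1.4]
finger_gap: 0.0907
```

Run:
```python
from h import *
need([.4205,-.4235,.026],-39.6)
o,im=save("wrist","w12")
i=im[180:360,210:430];cv2.imwrite("pics/w12c.png",cv2.resize(i,None,fx=3.6,fy=3.3,interpolation=2)[:,:,::-1])
```

```text
pos [ 0.4238 -0.426   0.1373] yaw -39.73 shift cm [ -0.33   0.25 -11.13] turn [0.52 0.37 0.13] q6 -0.19 F [0.3 0.5 1.4] M [ 0.02 -0.01 -0.01] gap 0.0907 t 21.85
```

View pics/w12c.png

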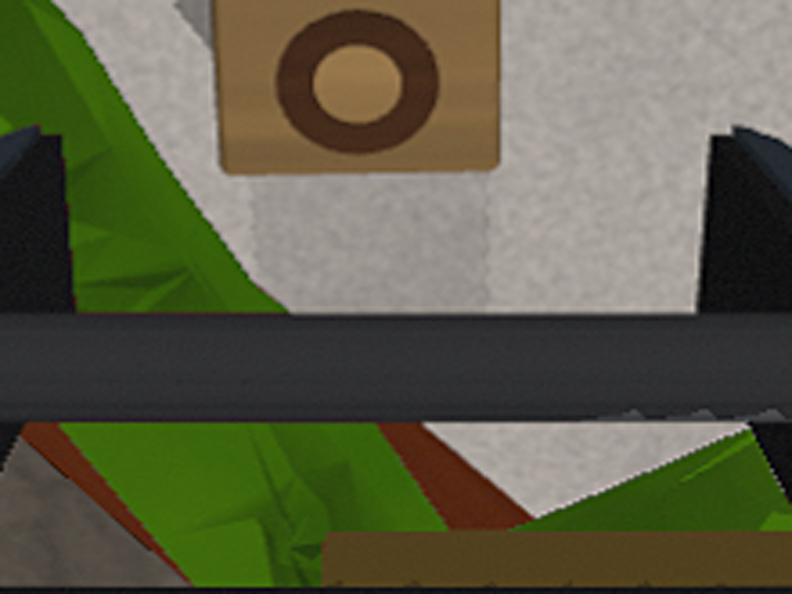

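Run:
```python
from h import *
C=cam("wrist"); print(unproj(C,[(210+357/3.6,180+83/3.3)],.054).round(4), [v for v in unproj(C,[(210+222/3.6,180+172/3.3),(210+498/3.6,180+165/3.3)],.054).round(4)])
```

```text
[[ 0.4199 -0.4232  0.054 ]] [array([ 0.3841, -0.4212,  0.054 ]), array([ 0.4301, -0.4575,  0.054 ])]
```

Call:
servo_tool([
  {"x": -0.4, "y": 0.3, "z": -3, "ax": 0.5, "ay": 0.4, "az": 0.5, "claw": 1},
  {"x": 0, "y": 0, "z": -3, "ax": 0, "ay": 0, "az": 0, "claw": 1},
  {"x": 0, "y": 0, "z": -1.5, "ax": 0, "ay": 0, "az": 0, "claw": 1},
  {"x": 0, "y": 0, "z": 0, "ax": 0, "ay": 0, "az": 0, "claw": 1},
])

```text
time_s: 22.4
ee_pos: [0.4225, -0.4251, 0.0667]
tool_rot: [0.639, 0.3, -0.638, 0.307]
force: [1.0, -0.7, 1.1]
finger_gap: 0.0912
```

Run:
```python
from h import *
need([.420,-.4233,.026],-39)
```

```text
pos [ 0.4225 -0.4251  0.0667] yaw -39.15 shift cm [-0.25  0.18 -4.07] turn [0.42 0.3  0.15] q6 -0.2 F [ 1.  -0.7  1.1] M [-0.06 -0.06 -0.06] gap 0.0912 t 22.4
```

Call:
servo_tool([
  {"x": -0.3, "y": 0.2, "z": -2, "ax": 0.4, "ay": 0.3, "az": 0, "claw": 1},
  {"x": -0.1, "y": 0.1, "z": -1.5, "ax": 0, "ay": 0, "az": 0, "claw": 1},
  {"x": 0, "y": 0, "z": -0.4, "ax": 0, "ay": 0, "az": 0, "claw": 1},
  {"x": 0, "y": 0, "z": 0, "ax": 0, "ay": 0, "az": 0, "claw": 1},
])

```text
time_s: 22.9
ee_pos: [0.4191, -0.4228, 0.0275]
tool_rot: [0.639, 0.303, -0.638, 0.305]
force: [0.2, -0.9, 0.1]
finger_gap: 0.091
```

Run:
```python
from h import *
need([.420,-.4233,.026],-39)
```

```text
pos [ 0.4191 -0.4228  0.0275] yaw -39.15 shift cm [ 0.09 -0.05 -0.15] turn [0.13 0.09 0.15] q6 -0.21 F [ 0.2 -0.9  0.1] M [ 0.   -0.04 -0.03] gap 0.091 t 22.9
```

Call:
servo_tool([
  {"x": 0, "y": 0, "z": -0.1, "ax": 0, "ay": 0, "az": 0, "claw": -1},
  {"x": 0, "y": 0, "z": 0, "ax": 0, "ay": 0, "az": 0, "claw": -1},
  {"x": 0, "y": 0, "z": 0, "ax": 0, "ay": 0, "az": 0, "claw": -1},
  {"x": 0, "y": 0, "z": 0, "ax": 0, "ay": 0, "az": 0, "claw": -1},
  {"x": 0, "y": 0, "z": 2, "ax": 0, "ay": 0, "az": 0, "claw": -1},
  {"x": 0, "y": 0, "z": 5, "ax": 0, "ay": 0, "az": 0, "claw": -1},
  {"x": 0, "y": 0, "z": 5, "ax": 0, "ay": 0, "az": 0, "claw": -1},
  {"x": 1, "y": 2.5, "z": 2, "ax": 0, "ay": 0, "az": 4, "claw": -1},
  {"x": 2, "y": 4.2, "z": 0, "ax": 0, "ay": 0, "az": 5, "claw": -1},
  {"x": 2, "y": 4.2, "z": 0, "ax": 0, "ay": 0, "az": 5, "claw": -1},
  {"x": 2, "y": 4.2, "z": 0, "ax": 0, "ay": 0, "az": 5, "claw": -1},
  {"x": 2, "y": 4.2, "z": 0, "ax": 0, "ay": 0, "az": 5, "claw": -1},
], squeeze=20)

```text
time_s: 24.4
ee_pos: [0.51, -0.227, 0.1725]
tool_rot: [0.561, 0.43, -0.559, 0.434]
force: [0.3, -0.4, -2.3]
finger_gap: 0.0601
```

Call:
servo_tool([
  {"x": 2, "y": 4.2, "z": 0, "ax": 0, "ay": 0, "az": 5, "claw": -1},
  {"x": 2, "y": 4.2, "z": 0, "ax": 0, "ay": 0, "az": 5, "claw": -1},
  {"x": 2, "y": 4.2, "z": 0, "ax": 0, "ay": 0, "az": 4, "claw": -1},
  {"x": 2, "y": 4.2, "z": 0, "ax": 0, "ay": 0, "az": 2, "claw": -1},
  {"x": 2, "y": 4.2, "z": 0, "ax": 0, "ay": 0, "az": 1, "claw": -1},
  {"x": 0, "y": 0, "z": 0, "ax": 0, "ay": 0, "az": 0, "claw": -1},
  {"x": 0, "y": 0, "z": 0, "ax": 0, "ay": 0, "az": 0, "claw": -1},
])

```text
time_s: 25.28
ee_pos: [0.6126, -0.0066, 0.1725]
tool_rot: [0.487, 0.512, -0.485, 0.515]
force: [0.0, 0.3, -1.6]
finger_gap: 0.06
```

Run:
```python
from h import *
need([.614,.008,.09],2.4)
save("wrist","w13")
```

```text
pos [ 0.6126 -0.0066  0.1725] yaw 3.14 shift cm [ 0.14  1.46 -8.25] turn [ 0.1   0.32 -0.74] q6 -0.16 F [ 0.   0.3 -1.6] M [-0.03 -0.13 -0.03] gap 0.06 t 25.275
```

View pics/w13.png

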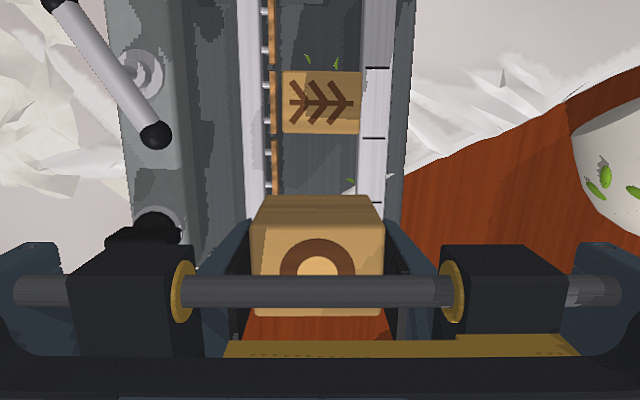

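Call:
servo_tool([
  {"x": 0.1, "y": 1.4, "z": -2, "ax": 0, "ay": 0.3, "az": -0.7, "claw": -1},
  {"x": 0, "y": 0, "z": -3, "ax": 0, "ay": 0, "az": 0, "claw": -1},
  {"x": 0, "y": 0, "z": -3.5, "ax": 0, "ay": 0, "az": 0, "claw": -1},
  {"x": 0, "y": 0, "z": 0, "ax": 0, "ay": 0, "az": 0, "claw": -1},
  {"x": 0, "y": 0, "z": 0, "ax": 0, "ay": 0, "az": 0, "claw": -1},
])

```text
time_s: 25.95
ee_pos: [0.6118, 0.0069, 0.0827]
tool_rot: [0.49, 0.509, -0.492, 0.508]
force: [0.2, 0.2, -0.0]
finger_gap: 0.0594
```

Run:
```python
from h import *
need([.614,.008,.05],2.4)
```

```text
pos [0.6118 0.0069 0.0827] yaw 1.98 shift cm [ 0.22  0.11 -3.27] turn [ 0.07 -0.12  0.42] q6 -0.12 F [ 0.2  0.2 -0. ] M [ 0.03 -0.14 -0.02] gap 0.0594 t 25.95
```

Call:
servo_tool([
  {"x": 0.2, "y": 0.1, "z": -1.5, "ax": 0, "ay": 0, "az": 0.4, "claw": -1},
  {"x": 0, "y": 0, "z": -1, "ax": 0, "ay": 0, "az": 0, "claw": -1},
  {"x": 0, "y": 0, "z": -0.7, "ax": 0, "ay": 0, "az": 0, "claw": -1},
  {"x": 0, "y": 0, "z": 0, "ax": 0, "ay": 0, "az": 0, "claw": -1},
])

```text
time_s: 26.45
ee_pos: [0.6151, 0.0078, 0.0504]
tool_rot: [0.489, 0.51, -0.49, 0.511]
force: [-0.0, -0.8, 0.1]
finger_gap: 0.0598
```

Run:
```python
from h import *
need([.614,.008,.042],2.4)
o,im=save("wrist","w14")
i=im[30:240,180:460];cv2.imwrite("pics/w14c.png",cv2.resize(i,None,fx=2.8,fy=2.8,interpolation=2)[:,:,::-1])
```

```text
pos [0.6151 0.0078 0.0504] yaw 2.38 shift cm [-0.11  0.02 -0.84] turn [0.08 0.05 0.02] q6 -0.12 F [-0.  -0.8  0.1] M [ 0.   -0.11  0.06] gap 0.0598 t 26.45
```

View pics/w14c.png

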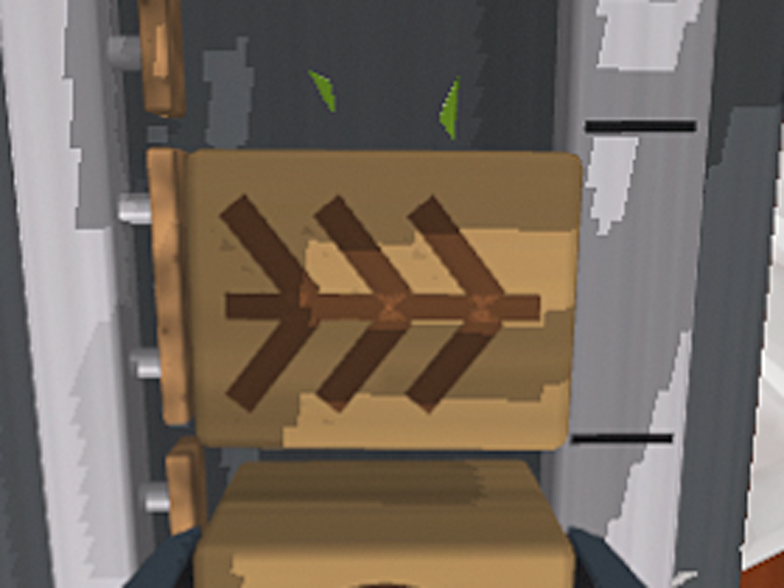

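Leaf sits square between its station lines; ring hangs beside it with clearance. Lower and release.

Call:
servo_tool([
  {"x": -0.1, "y": 0, "z": -0.6, "ax": 0, "ay": 0, "az": 0, "claw": -1},
  {"x": 0, "y": 0, "z": -0.4, "ax": 0, "ay": 0, "az": 0, "claw": -1},
  {"x": 0, "y": 0, "z": 0, "ax": 0, "ay": 0, "az": 0, "claw": -1},
])

```text
time_s: 26.88
ee_pos: [0.6145, 0.0078, 0.0408]
tool_rot: [0.49, 0.509, -0.489, 0.511]
force: [0.2, 1.2, -0.1]
finger_gap: 0.0601
```

Call:
servo_tool([
  {"x": 0, "y": 0, "z": 0, "ax": 0, "ay": 0, "az": 0, "claw": 0.4},
  {"x": 0, "y": 0, "z": 0, "ax": 0, "ay": 0, "az": 0, "claw": 0.7},
  {"x": 0, "y": 0, "z": 0, "ax": 0, "ay": 0, "az": 0, "claw": 0.9},
  {"x": 0, "y": 0, "z": 0, "ax": 0, "ay": 0, "az": 0, "claw": 1},
  {"x": 0, "y": 0, "z": 2, "ax": 0, "ay": 0, "az": 0, "claw": 1},
  {"x": 0, "y": 0, "z": 5, "ax": 0, "ay": 0, "az": 0, "claw": 1},
  {"x": 0, "y": 0, "z": 5, "ax": 0, "ay": 0, "az": 0, "claw": 1},
  {"x": 0, "y": -2, "z": 4, "ax": 0, "ay": 0, "az": -3, "claw": 1},
  {"x": 0, "y": -4, "z": 2, "ax": 0, "ay": 0, "az": -4, "claw": 1},
  {"x": 0, "y": -4.5, "z": 0, "ax": 0, "ay": 0, "az": -5, "claw": 1},
  {"x": 0, "y": -4.5, "z": 0, "ax": 0, "ay": 0, "az": -5, "claw": 1},
])

```text
time_s: 28.25
ee_pos: [0.6136, -0.1433, 0.2275]
tool_rot: [0.561, 0.43, -0.56, 0.433]
force: [0.2, 0.0, -0.3]
finger_gap: 0.0912
```

Run:
```python
from h import *
need([.57,-.403,.2],-31)
save("wrist","w15")
```

```text
pos [ 0.6136 -0.1433  0.2275] yaw -14.83 shift cm [ -4.36 -25.97  -2.75] turn [  0.13   0.17 -16.17] q6 -0.06 F [ 0.2  0.  -0.3] M [-0.01 -0.12  0.06] gap 0.0912 t 28.25
```

View pics/w15.png

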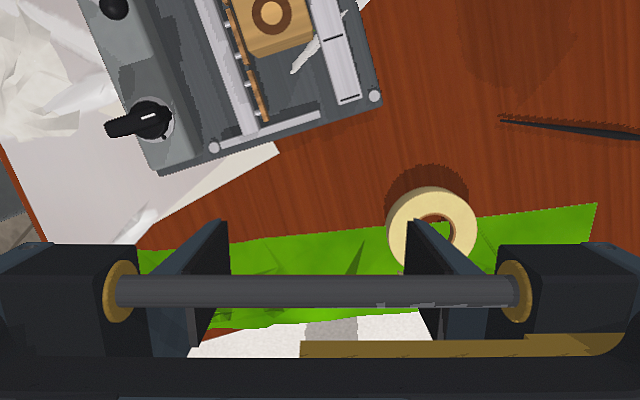

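Call:
servo_tool([
  {"x": -0.8, "y": -4.4, "z": 0, "ax": 0, "ay": 0, "az": -4, "claw": 1},
  {"x": -0.8, "y": -4.4, "z": 0, "ax": 0, "ay": 0, "az": -4, "claw": 1},
  {"x": -0.8, "y": -4.4, "z": 0, "ax": 0, "ay": 0, "az": -4, "claw": 1},
  {"x": -0.8, "y": -4.4, "z": 0, "ax": 0, "ay": 0, "az": -3, "claw": 1},
  {"x": -0.8, "y": -4.4, "z": -1, "ax": 0, "ay": 0, "az": 0, "claw": 1},
  {"x": -0.8, "y": -4.4, "z": -2, "ax": 0, "ay": 0, "az": 0, "claw": 1},
  {"x": 0, "y": 0, "z": 0, "ax": 0, "ay": 0, "az": 0, "claw": 1},
  {"x": 0, "y": 0, "z": 0, "ax": 0, "ay": 0, "az": 0, "claw": 1},
])

```text
time_s: 29.3
ee_pos: [0.5629, -0.4222, 0.1966]
tool_rot: [0.615, 0.347, -0.615, 0.351]
force: [0.4, -0.1, 1.1]
finger_gap: 0.0913
```

Run:
```python
from h import *
need([.57,-.400,.026],-30)
o,im=save("wrist","w16")
i=im[100:300,200:460];cv2.imwrite("pics/w16c.png",cv2.resize(i,None,fx=3,fy=3,interpolation=2)[:,:,::-1])
```

```text
pos [ 0.5629 -0.4222  0.1966] yaw -30.87 shift cm [  0.71   2.22 -17.06] turn [0.29 0.2  0.87] q6 -0.19 F [ 0.4 -0.1  1.1] M [ 0.   -0.03  0.02] gap 0.0913 t 29.3
```

View pics/w16c.png

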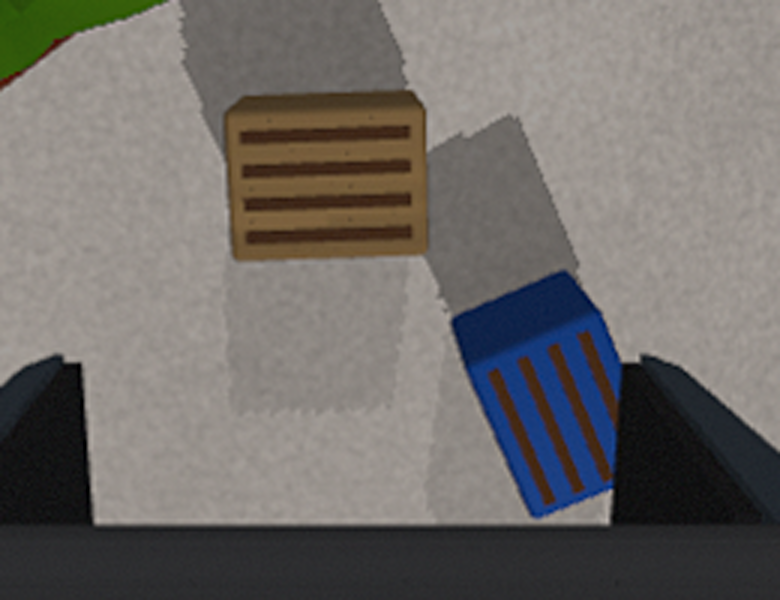

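Run:
```python
from h import *
C=cam("wrist"); g=lambda L:[(200+x/3,100+y/3) for x,y in L]
P=unproj(C,g([(225,110),(426,105),(427,250),(234,260)]),.0535)
e=P[1]-P[0];e2=P[2]-P[3];c=P.mean(0);print(c.round(4),[np.degrees(np.arctan2(v[1],v[0])).round(1) for v in (e,e2)],np.linalg.norm(e),np.linalg.norm(P[1]-P[2]))
B=unproj(C,g([(471,364),(606,316),(538,516)]),.0535)
a=np.radians(-30);Rb=np.array([[np.cos(a),np.sin(a)],[-np.sin(a),np.cos(a)]])
print("blue in tool-yaw frame rel. block", ((B-c)[:,:2]@Rb.T).round(4).tolist())
```

```text
[ 0.5698 -0.3994  0.0535] [np.float64(-29.5), np.float64(-27.9)] 0.05879006060782748 0.04352063114952464
blue in tool-yaw frame rel. block [[0.0435, -0.0579], [0.085, -0.0429], [0.0662, -0.1107]]
```

Call:
servo_tool([
  {"x": 0.7, "y": 2.2, "z": -3, "ax": 0.3, "ay": 0.2, "az": 1.5, "claw": 1},
  {"x": 0, "y": 0, "z": -4, "ax": 0, "ay": 0, "az": 0, "claw": 1},
  {"x": 0, "y": 0, "z": -4, "ax": 0, "ay": 0, "az": 0, "claw": 1},
  {"x": 0, "y": 0, "z": 0, "ax": 0, "ay": 0, "az": 0, "claw": 1},
  {"x": 0, "y": 0, "z": 0, "ax": 0, "ay": 0, "az": 0, "claw": 1},
])

```text
time_s: 29.98
ee_pos: [0.5737, -0.3956, 0.0895]
tool_rot: [0.61, 0.357, -0.608, 0.361]
force: [-0.4, 0.0, 0.4]
finger_gap: 0.0913
```

Run:
```python
from h import *
need([.57,-.3995,.026],-29)
```

```text
pos [ 0.5737 -0.3956  0.0895] yaw -28.98 shift cm [-0.37 -0.39 -6.35] turn [ 0.21  0.3  -0.02] q6 -0.18 F [-0.4  0.   0.4] M [-0.04 -0.07  0.  ] gap 0.0913 t 29.975
```

Call:
servo_tool([
  {"x": -0.4, "y": -0.4, "z": -2.5, "ax": 0.2, "ay": 0.3, "az": 0, "claw": 1},
  {"x": 0, "y": 0, "z": -1.5, "ax": 0, "ay": 0, "az": 0, "claw": 1},
  {"x": 0, "y": 0, "z": 0, "ax": 0, "ay": 0, "az": 0, "claw": 1},
])

```text
time_s: 30.35
ee_pos: [0.5709, -0.4006, 0.0508]
tool_rot: [0.61, 0.358, -0.609, 0.361]
force: [0.7, 0.5, 0.6]
finger_gap: 0.0912
```

Run:
```python
from h import *
need([.57,-.3995,.026],-29)
```

```text
pos [ 0.5709 -0.4006  0.0508] yaw -28.97 shift cm [-0.09  0.11 -2.48] turn [ 0.17  0.18 -0.03] q6 -0.19 F [0.7 0.5 0.6] M [-0.06  0.01 -0.07] gap 0.0912 t 30.35
```

Call:
servo_tool([
  {"x": -0.1, "y": 0.1, "z": -1.5, "ax": 0.2, "ay": 0.2, "az": 0, "claw": 1},
  {"x": 0, "y": 0, "z": -0.8, "ax": 0, "ay": 0, "az": 0, "claw": 1},
  {"x": 0, "y": 0, "z": 0, "ax": 0, "ay": 0, "az": 0, "claw": 1},
])

```text
time_s: 30.72
ee_pos: [0.57, -0.3997, 0.0266]
tool_rot: [0.609, 0.359, -0.609, 0.359]
force: [-0.1, -0.5, -0.7]
finger_gap: 0.0907
```

Run:
```python
from h import *
need([.57,-.3995,.026],-29)
```

```text
pos [ 0.57   -0.3997  0.0266] yaw -28.97 shift cm [-0.    0.02 -0.06] turn [-0.03 -0.01 -0.03] q6 -0.19 F [-0.1 -0.5 -0.7] M [-0.04 -0.07 -0.  ] gap 0.0907 t 30.725
```

Call:
servo_tool([
  {"x": 0, "y": 0, "z": 0, "ax": 0, "ay": 0, "az": 0, "claw": -1},
  {"x": 0, "y": 0, "z": 0, "ax": 0, "ay": 0, "az": 0, "claw": -1},
  {"x": 0, "y": 0, "z": 0, "ax": 0, "ay": 0, "az": 0, "claw": -1},
  {"x": 0, "y": 0, "z": 0, "ax": 0, "ay": 0, "az": 0, "claw": -1},
  {"x": 0, "y": 0, "z": 2, "ax": 0, "ay": 0, "az": 0, "claw": -1},
  {"x": 0, "y": 0, "z": 5, "ax": 0, "ay": 0, "az": 0, "claw": -1},
  {"x": 0, "y": 0, "z": 5, "ax": 0, "ay": 0, "az": 0, "claw": -1},
  {"x": 0.5, "y": 2.5, "z": 2, "ax": 0, "ay": 0, "az": 4, "claw": -1},
  {"x": 0.5, "y": 4.2, "z": 0, "ax": 0, "ay": 0, "az": 5, "claw": -1},
  {"x": 0.5, "y": 4.2, "z": 0, "ax": 0, "ay": 0, "az": 5, "claw": -1},
  {"x": 0.5, "y": 4.2, "z": 0, "ax": 0, "ay": 0, "az": 5, "claw": -1},
  {"x": 0.5, "y": 4.2, "z": 0, "ax": 0, "ay": 0, "az": 5, "claw": -1},
], squeeze=20)

```text
time_s: 32.22
ee_pos: [0.5948, -0.1998, 0.1786]
tool_rot: [0.518, 0.481, -0.516, 0.484]
force: [1.5, -0.3, 0.3]
finger_gap: 0.0601
```

Call:
servo_tool([
  {"x": 0.6, "y": 4.2, "z": 0, "ax": 0, "ay": 0, "az": 4, "claw": -1},
  {"x": 0.6, "y": 4.2, "z": 0, "ax": 0, "ay": 0, "az": 2, "claw": -1},
  {"x": 0.6, "y": 4.2, "z": 0, "ax": 0, "ay": 0, "az": 1, "claw": -1},
  {"x": 0, "y": 0, "z": 0, "ax": 0, "ay": 0, "az": 0, "claw": -1},
  {"x": 0, "y": 0, "z": 0, "ax": 0, "ay": 0, "az": 0, "claw": -1},
])

```text
time_s: 32.85
ee_pos: [0.6106, -0.0618, 0.1804]
tool_rot: [0.483, 0.517, -0.48, 0.518]
force: [-0.2, -0.5, 0.2]
finger_gap: 0.0602
```

Run:
```python
from h import *
need([.616,-.05,.09],2.4)
save("wrist","w17")
```

```text
pos [ 0.6106 -0.0618  0.1804] yaw 4.17 shift cm [ 0.54  1.18 -9.04] turn [-0.07  0.17 -1.77] q6 -0.27 F [-0.2 -0.5  0.2] M [-0.03 -0.09 -0.03] gap 0.0602 t 32.85
```

View pics/w17.png

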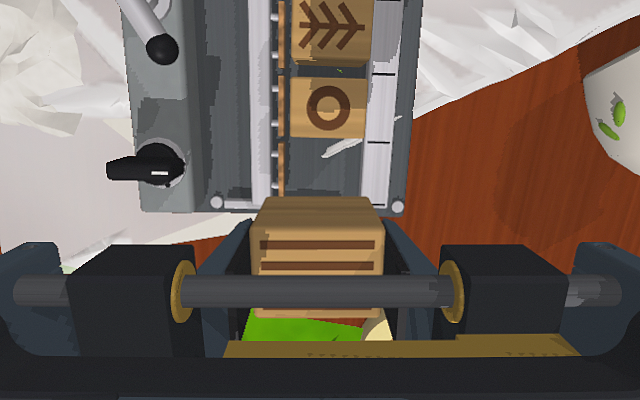

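Call:
servo_tool([
  {"x": 0.5, "y": 1.2, "z": -2, "ax": 0, "ay": 0.2, "az": -1.7, "claw": -1},
  {"x": 0, "y": 0, "z": -4, "ax": 0, "ay": 0, "az": 0, "claw": -1},
  {"x": 0, "y": 0, "z": -3.5, "ax": 0, "ay": 0, "az": 0, "claw": -1},
  {"x": 0, "y": 0, "z": 0, "ax": 0, "ay": 0, "az": 0, "claw": -1},
  {"x": 0, "y": 0, "z": 0, "ax": 0, "ay": 0, "az": 0, "claw": -1},
])

```text
time_s: 33.52
ee_pos: [0.616, -0.0536, 0.0855]
tool_rot: [0.491, 0.509, -0.49, 0.51]
force: [0.0, 0.8, -0.7]
finger_gap: 0.0599
```

Run:
```python
from h import *
need([.616,-.049,.05],2.4)
```

```text
pos [ 0.616  -0.0536  0.0855] yaw 2.17 shift cm [-0.    0.46 -3.55] turn [-0.03  0.13  0.23] q6 -0.22 F [ 0.   0.8 -0.7] M [ 0.02 -0.07 -0.  ] gap 0.0599 t 33.525
```

Call:
servo_tool([
  {"x": 0, "y": 0.5, "z": -1.5, "ax": 0, "ay": 0, "az": 0.2, "claw": -1},
  {"x": 0, "y": 0, "z": -1.2, "ax": 0, "ay": 0, "az": 0, "claw": -1},
  {"x": 0, "y": 0, "z": -0.8, "ax": 0, "ay": 0, "az": 0, "claw": -1},
  {"x": 0, "y": 0, "z": 0, "ax": 0, "ay": 0, "az": 0, "claw": -1},
])

```text
time_s: 34.02
ee_pos: [0.6173, -0.0488, 0.0506]
tool_rot: [0.491, 0.509, -0.488, 0.512]
force: [0.1, -1.2, 0.4]
finger_gap: 0.0599
```

Run:
```python
from h import *
need([.616,-.049,.041],2.4)
o,im=save("wrist","w18")
i=im[30:240,180:460];cv2.imwrite("pics/w18c.png",cv2.resize(i,None,fx=2.8,fy=2.8,interpolation=2)[:,:,::-1])
```

```text
pos [ 0.6173 -0.0488  0.0506] yaw 2.38 shift cm [-0.13 -0.02 -0.96] turn [0.01 0.34 0.02] q6 -0.22 F [ 0.1 -1.2  0.4] M [-0.02 -0.08 -0.04] gap 0.0599 t 34.025
```

View pics/w18c.png

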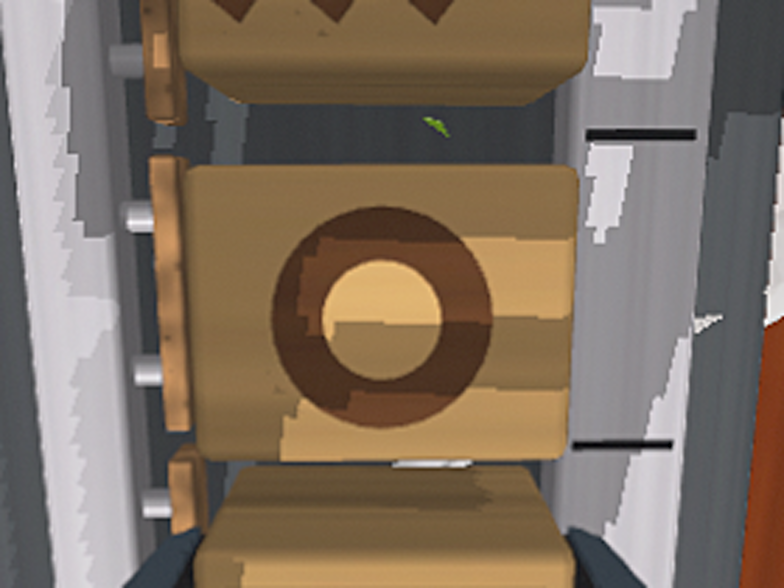

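Call:
servo_tool([
  {"x": -0.1, "y": 0, "z": -0.6, "ax": 0, "ay": 0.3, "az": 0, "claw": -1},
  {"x": 0, "y": 0, "z": -0.4, "ax": 0, "ay": 0, "az": 0, "claw": -1},
  {"x": 0, "y": 0, "z": 0, "ax": 0, "ay": 0, "az": 0, "claw": -1},
])

```text
time_s: 34.45
ee_pos: [0.6169, -0.0489, 0.041]
tool_rot: [0.49, 0.51, -0.489, 0.511]
force: [-0.5, 0.1, 2.3]
finger_gap: 0.0599
```

Call:
servo_tool([
  {"x": 0, "y": 0, "z": 0, "ax": 0, "ay": 0, "az": 0, "claw": 0.4},
  {"x": 0, "y": 0, "z": 0, "ax": 0, "ay": 0, "az": 0, "claw": 0.7},
  {"x": 0, "y": 0, "z": 0, "ax": 0, "ay": 0, "az": 0, "claw": 0.9},
  {"x": 0, "y": 0, "z": 0, "ax": 0, "ay": 0, "az": 0, "claw": 1},
  {"x": 0, "y": 0, "z": 2, "ax": 0, "ay": 0, "az": 0, "claw": 1},
  {"x": 0, "y": 0, "z": 5, "ax": 0, "ay": 0, "az": 0, "claw": 1},
  {"x": 0, "y": 0, "z": 5, "ax": 0, "ay": 0, "az": 0, "claw": 1},
  {"x": -2, "y": 0, "z": 5, "ax": 0, "ay": 0, "az": 0, "claw": 1},
  {"x": -3, "y": 0, "z": 5, "ax": 0, "ay": 0, "az": 0, "claw": 1},
  {"x": -3, "y": 0, "z": 2, "ax": 0, "ay": 0, "az": 0, "claw": 1},
  {"x": 0, "y": 0, "z": 0, "ax": 0, "ay": 0, "az": 0, "claw": 1},
])

```text
time_s: 35.83
ee_pos: [0.5337, -0.0488, 0.2883]
tool_rot: [0.49, 0.509, -0.489, 0.511]
force: [0.4, -0.8, -0.0]
finger_gap: 0.0911
```

Run:
```python
from h import *
need([.47,.08,.2],0)
save("wrist","w19")
save("top","t7",(250,150,200,150),4)
```

```text
pos [ 0.5337 -0.0488  0.2883] yaw 2.38 shift cm [-6.37 12.88 -8.83] turn [ 0.05  0.14 -2.38] q6 -0.24 F [ 0.4 -0.8 -0. ] M [ 0.02 -0.11  0.02] gap 0.0911 t 35.825
```

View pics/w19.png

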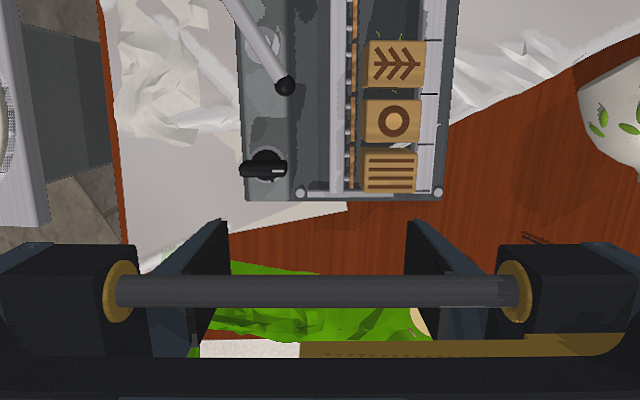

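View pics/t7.png

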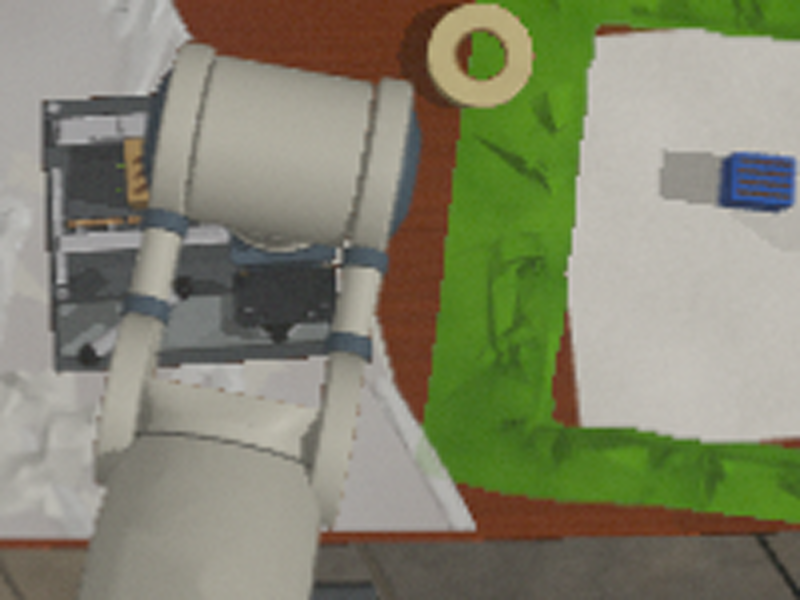

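Call:
servo_tool([
  {"x": -1.6, "y": 3, "z": -2, "ax": 0, "ay": 0, "az": 7, "claw": 1},
  {"x": -1.6, "y": 3, "z": -2, "ax": 0, "ay": 0, "az": 7, "claw": 1},
  {"x": -1.6, "y": 3, "z": -2, "ax": 0, "ay": 0, "az": 7, "claw": 1},
  {"x": -1.6, "y": 3, "z": -1, "ax": 0, "ay": 0, "az": 7, "claw": 1},
  {"x": 0, "y": 0, "z": 0, "ax": 0, "ay": 0, "az": 3, "claw": 1},
  {"x": 0, "y": 0, "z": 0, "ax": 0, "ay": 0, "az": 0, "claw": 1},
])

```text
time_s: 36.67
ee_pos: [0.4705, 0.0748, 0.2079]
tool_rot: [0.329, 0.628, -0.331, 0.623]
force: [-0.4, -0.0, 1.3]
finger_gap: 0.0911
```

Run:
```python
from h import *
need([.47,.08,.076],33.6)
save("wrist","w20")
```

```text
pos [0.4705 0.0748 0.2079] yaw 34.34 shift cm [ -0.05   0.52 -13.19] turn [-0.02 -0.43 -0.74] q6 -0.57 F [-0.4 -0.   1.3] M [-0.   -0.12  0.02] gap 0.0911 t 36.675
```

View pics/w20.png

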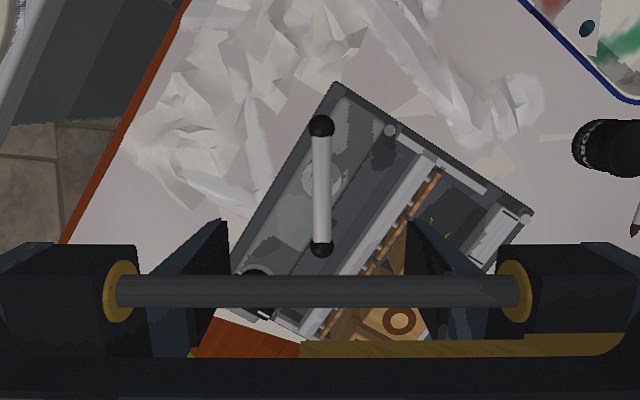

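Run:
```python
from h import *
C=cam("wrist"); P=unproj(C,[(321.5,126),(321,248)],.095); e=P[0]-P[1]
print(P.round(4).tolist(),P.mean(0).round(4),np.linalg.norm(e),np.degrees(np.arctan2(e[1],e[0]))-90)
P=unproj(C,[(322,140),(321,240)],.103); print(P.mean(0).round(4))
```

```text
[[0.4418, 0.123, 0.095], [0.5001, 0.0374, 0.095]] [0.471  0.0802 0.095 ] 0.1035705201584442 34.23869816586087
[0.471  0.0805 0.103 ]
```

Call:
servo_tool([
  {"x": 0, "y": 0.5, "z": -3, "ax": 0, "ay": -0.4, "az": 0, "claw": 1},
  {"x": 0, "y": 0, "z": -4, "ax": 0, "ay": 0, "az": 0, "claw": 1},
  {"x": 0, "y": 0, "z": -2, "ax": 0, "ay": 0, "az": 0, "claw": 1},
  {"x": 0, "y": 0, "z": 0, "ax": 0, "ay": 0, "az": 0, "claw": 1},
  {"x": 0, "y": 0, "z": 0, "ax": 0, "ay": 0, "az": 0, "claw": 1},
])

```text
time_s: 37.35
ee_pos: [0.4732, 0.0786, 0.1152]
tool_rot: [0.334, 0.623, -0.333, 0.624]
force: [-0.4, 0.5, 0.5]
finger_gap: 0.0909
```

Run:
```python
from h import *
need([.471,.08,.076],34.2)
save("wrist","w21")
```

```text
pos [0.4732 0.0786 0.1152] yaw 33.74 shift cm [-0.22  0.14 -3.92] turn [-0.03  0.05  0.46] q6 -0.55 F [-0.4  0.5  0.5] M [-0.03 -0.14  0.02] gap 0.0909 t 37.35
```

View pics/w21.png

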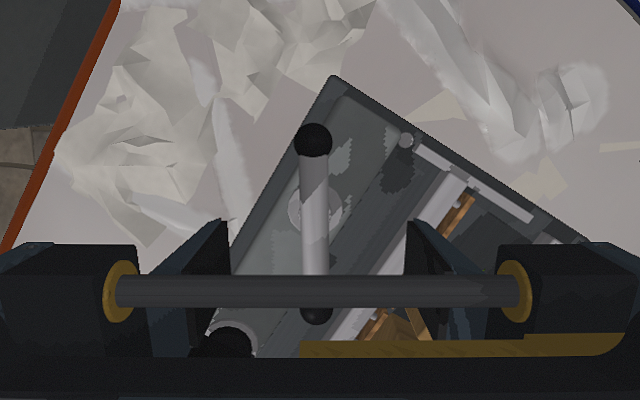

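Call:
servo_tool([
  {"x": -0.2, "y": 0.1, "z": -2, "ax": 0, "ay": 0, "az": 0.4, "claw": 1},
  {"x": 0, "y": 0, "z": -1.5, "ax": 0, "ay": 0, "az": 0, "claw": 1},
  {"x": 0, "y": 0, "z": -0.3, "ax": 0, "ay": 0, "az": 0, "claw": 1},
  {"x": 0, "y": 0, "z": 0, "ax": 0, "ay": 0, "az": 0, "claw": 1},
])

```text
time_s: 37.9
ee_pos: [0.4741, 0.0796, 0.0801]
tool_rot: [0.333, 0.622, -0.33, 0.627]
force: [0.2, -0.0, -0.3]
finger_gap: 0.0913
```

Run:
```python
from h import *
need([.471,.08,.076],34.2)
```

```text
pos [0.4741 0.0796 0.0801] yaw 34.08 shift cm [-0.31  0.04 -0.41] turn [-0.04  0.46  0.12] q6 -0.55 F [ 0.2 -0.  -0.3] M [ 0.11 -0.12  0.  ] gap 0.0913 t 37.9
```

Call:
servo_tool([
  {"x": -0.3, "y": 0, "z": -0.3, "ax": 0, "ay": 0.4, "az": 0, "claw": 0},
  {"x": 0, "y": 0, "z": 0, "ax": 0, "ay": 0, "az": 0, "claw": -0.4},
  {"x": 0, "y": 0, "z": 0, "ax": 0, "ay": 0, "az": 0, "claw": -1},
  {"x": 0, "y": 0, "z": 0, "ax": 0, "ay": 0, "az": 0, "claw": -1},
  {"x": 0, "y": 0, "z": 0, "ax": 0, "ay": 0, "az": 0, "claw": -1},
  {"x": 0, "y": 0, "z": 0, "ax": 0, "ay": 0, "az": 0, "claw": -1},
  {"x": 0, "y": 0, "z": 0, "ax": 0, "ay": 0, "az": 0, "claw": -1},
], squeeze=40)

```text
time_s: 38.78
ee_pos: [0.4718, 0.0795, 0.0784]
tool_rot: [0.332, 0.624, -0.331, 0.625]
force: [-0.2, 0.6, 0.3]
finger_gap: 0.0243
```

Run:
```python
from h import *
need([.471,.08,.076],34.2)
```

```text
pos [0.4718 0.0795 0.0784] yaw 34.07 shift cm [-0.08  0.05 -0.24] turn [-0.05  0.16  0.13] q6 -0.55 F [-0.2  0.6  0.3] M [ 0.   -0.15  0.02] gap 0.0243 t 38.775
```

Call:
servo_tool([
  {"x": 0, "y": 0, "z": 0, "ax": 0, "ay": 0, "az": 0, "claw": -1},
  {"x": 0, "y": 0, "z": 0, "ax": 0, "ay": 0, "az": 0, "claw": -1},
  {"x": 0, "y": 0, "z": 0, "ax": 0, "ay": 0, "az": 0, "claw": -1},
])

```text
time_s: 39.15
ee_pos: [0.4713, 0.0792, 0.0784]
tool_rot: [0.332, 0.624, -0.331, 0.625]
force: [-0.2, -0.6, -0.4]
finger_gap: 0.0154
```

Call:
servo_tool([
  {"x": 0, "y": 0, "z": 0, "ax": 0, "ay": 0, "az": -8, "claw": -1},
  {"x": 0, "y": 0, "z": 0, "ax": 0, "ay": 0, "az": -8, "claw": -1},
  {"x": 0, "y": 0, "z": 0, "ax": 0, "ay": 0, "az": -8, "claw": -1},
  {"x": 0, "y": 0, "z": 0, "ax": 0, "ay": 0, "az": 0, "claw": -1},
])

```text
time_s: 39.65
ee_pos: [0.4705, 0.0789, 0.0784]
tool_rot: [0.457, 0.539, -0.457, 0.54]
force: [-0.6, -2.0, 0.4]
finger_gap: 0.0155
```

Run:
```python
from h import *
need([.471,.08,.078],34.2)
```

```text
pos [0.4705 0.0789 0.0784] yaw 9.51 shift cm [ 0.05  0.11 -0.04] turn [ 0.05  0.03 24.69] q6 -0.12 F [-0.6 -2.   0.4] M [-0.14 -0.04 -0.29] gap 0.0155 t 39.65
```

Call:
servo_tool([
  {"x": 0, "y": 0, "z": 0, "ax": 0, "ay": 0, "az": -9, "claw": -1},
  {"x": 0, "y": 0, "z": 0, "ax": 0, "ay": 0, "az": -9, "claw": -1},
  {"x": 0, "y": 0, "z": 0, "ax": 0, "ay": 0, "az": -9, "claw": -1},
  {"x": 0, "y": 0, "z": 0, "ax": 0, "ay": 0, "az": -9, "claw": -1},
  {"x": 0, "y": 0, "z": 0, "ax": 0, "ay": 0, "az": -9, "claw": -1},
  {"x": 0, "y": 0, "z": 0, "ax": 0, "ay": 0, "az": 0, "claw": -1},
])

```text
time_s: 40.4
ee_pos: [0.4692, 0.0792, 0.0784]
tool_rot: [-0.628, -0.325, 0.629, -0.324]
force: [-0.7, -1.7, 0.7]
finger_gap: 0.0162
```

Run:
```python
from h import *
need([.471,.08,.078],34.2)
```

```text
pos [0.4692 0.0792 0.0784] yaw -35.43 shift cm [ 0.18  0.08 -0.04] turn [ 0.09 -0.12 69.63] q6 0.66 F [-0.7 -1.7  0.7] M [-0.29 -0.11 -0.27] gap 0.0162 t 40.4
```

Call:
servo_tool([
  {"x": 0.15, "y": 0, "z": 0, "ax": 0, "ay": 0, "az": -9, "claw": -1},
  {"x": 0, "y": 0, "z": 0, "ax": 0, "ay": 0, "az": -9, "claw": -1},
  {"x": 0, "y": 0, "z": 0, "ax": 0, "ay": 0, "az": -9, "claw": -1},
  {"x": 0, "y": 0, "z": 0, "ax": 0, "ay": 0, "az": -9, "claw": -1},
  {"x": 0, "y": 0, "z": 0, "ax": 0, "ay": 0, "az": -9, "claw": -1},
  {"x": 0, "y": 0, "z": 0, "ax": 0, "ay": 0, "az": -9, "claw": -1},
  {"x": 0, "y": 0, "z": 0, "ax": 0, "ay": 0, "az": -9, "claw": -1},
  {"x": 0, "y": 0, "z": 0, "ax": 0, "ay": 0, "az": 0, "claw": -1},
])

```text
time_s: 41.4
ee_pos: [0.4685, 0.0809, 0.0784]
tool_rot: [-0.705, 0.042, 0.707, 0.047]
force: [-1.1, -0.2, 2.4]
finger_gap: 0.0157
```

Run:
```python
from h import *
need([.471,.08,.078],34.2)
save("wrist","w22")
```

```text
pos [0.4685 0.0809 0.0784] yaw -97.21 shift cm [ 0.25 -0.09 -0.04] turn [-5.0000e-02 -5.2000e-01  1.3141e+02] q6 1.73 F [-1.1 -0.2  2.4] M [-0.53  0.16 -0.28] gap 0.0157 t 41.4
```

View pics/w22.png

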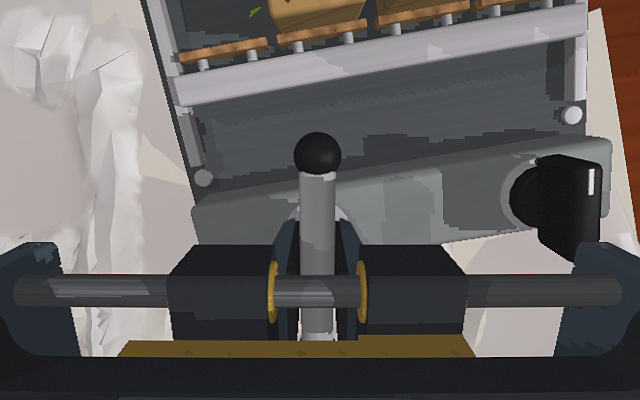

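Call:
servo_tool([
  {"x": 0.2, "y": 0, "z": 0, "ax": 0, "ay": -0.5, "az": -9, "claw": -1},
  {"x": 0, "y": 0, "z": 0, "ax": 0, "ay": 0, "az": -9, "claw": -1},
  {"x": 0, "y": 0, "z": 0, "ax": 0, "ay": 0, "az": -9, "claw": -1},
  {"x": 0, "y": 0, "z": 0, "ax": 0, "ay": 0, "az": -9, "claw": -1},
  {"x": 0, "y": 0, "z": 0, "ax": 0, "ay": 0, "az": 0, "claw": -1},
])

```text
time_s: 42.08
ee_pos: [0.469, 0.0818, 0.0784]
tool_rot: [0.662, -0.252, -0.658, -0.257]
force: [-0.8, 0.1, 2.3]
finger_gap: 0.0157
```

Run:
```python
from h import *
need([.471,.08,.078],34.2)
```

```text
pos [0.469  0.0818 0.0784] yaw -132.15 shift cm [ 0.2  -0.18 -0.04] turn [ -0.67  -0.33 166.34] q6 2.35 F [-0.8  0.1  2.3] M [-0.14  0.63 -0.22] gap 0.0157 t 42.075
```

Call:
servo_tool([
  {"x": 0.1, "y": 0, "z": 0, "ax": 0, "ay": 0, "az": -8, "claw": -1},
  {"x": 0, "y": 0, "z": 0, "ax": 0, "ay": 0, "az": -8, "claw": -1},
  {"x": 0, "y": 0, "z": 0, "ax": 0, "ay": 0, "az": -8, "claw": -1},
  {"x": 0, "y": 0, "z": 0, "ax": 0, "ay": 0, "az": 0, "claw": -1},
])

```text
time_s: 42.58
ee_pos: [0.4696, 0.0822, 0.0783]
tool_rot: [0.599, -0.377, -0.595, -0.382]
force: [0.4, 0.6, 2.0]
finger_gap: 0.0155
```

Run:
```python
from h import *
need([.471,.08,.078],34.2)
save("wrist","w23")
```

```text
pos [0.4696 0.0822 0.0783] yaw -154.91 shift cm [ 0.14 -0.22 -0.03] turn [   0.64    0.26 -170.89] q6 2.75 F [0.4 0.6 2. ] M [ 0.24  0.54 -0.28] gap 0.0155 t 42.575
```

View pics/w23.png

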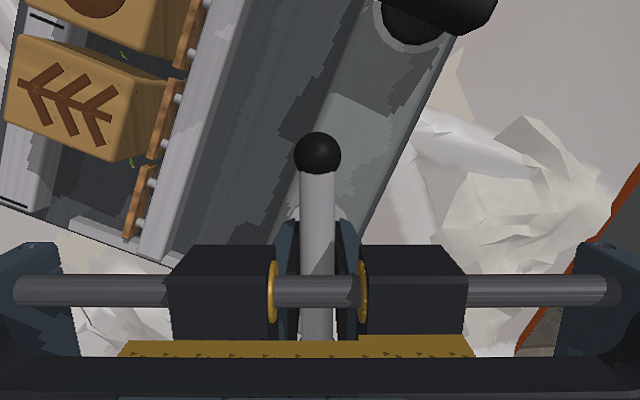

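Call:
servo_tool([
  {"x": 0, "y": 0, "z": 0, "ax": 0, "ay": 0, "az": 0, "claw": 0},
  {"x": 0, "y": 0, "z": 0, "ax": 0, "ay": 0, "az": 0, "claw": 0.5},
  {"x": 0, "y": 0, "z": 0, "ax": 0, "ay": 0, "az": 0, "claw": 0.5},
  {"x": 0, "y": 0, "z": 2, "ax": 0, "ay": 0, "az": 0, "claw": 0.5},
  {"x": 0, "y": 0, "z": 4, "ax": 0, "ay": 0, "az": 0, "claw": 1},
  {"x": 0, "y": 0, "z": 2, "ax": 0, "ay": 0, "az": 10, "claw": 1},
  {"x": 0, "y": 0, "z": 0, "ax": 0, "ay": 0, "az": 10, "claw": 1},
  {"x": 0, "y": 0, "z": 0, "ax": 0, "ay": 0, "az": 10, "claw": 1},
  {"x": 0, "y": 0, "z": 0, "ax": 0, "ay": 0, "az": 10, "claw": 1},
  {"x": 0, "y": 0, "z": 0, "ax": 0, "ay": 0, "az": 10, "claw": 1},
  {"x": 0, "y": 0, "z": 0, "ax": 0, "ay": 0, "az": 10, "claw": 1},
  {"x": 0, "y": 0, "z": 0, "ax": 0, "ay": 0, "az": 10, "claw": 1},
])

```text
time_s: 44.12
ee_pos: [0.4692, 0.0815, 0.1611]
tool_rot: [0.706, 0.055, -0.704, 0.05]
force: [0.1, -0.1, 1.0]
finger_gap: 0.0912
```

Call:
servo_tool([
  {"x": 0, "y": 0, "z": 0, "ax": 0, "ay": 0, "az": 10, "claw": 1},
  {"x": 0, "y": 0, "z": 0, "ax": 0, "ay": 0, "az": 10, "claw": 1},
  {"x": 0, "y": 0, "z": 0, "ax": 0, "ay": 0, "az": 10, "claw": 1},
  {"x": 0, "y": 0, "z": 0, "ax": 0, "ay": 0, "az": 10, "claw": 1},
  {"x": 0, "y": 0, "z": 0, "ax": 0, "ay": 0, "az": 10, "claw": 1},
  {"x": 0, "y": 0, "z": 0, "ax": 0, "ay": 0, "az": 10, "claw": 1},
  {"x": 0, "y": 0, "z": 0, "ax": 0, "ay": 0, "az": 10, "claw": 1},
  {"x": 0, "y": 0, "z": 0, "ax": 0, "ay": 0, "az": 10, "claw": 1},
  {"x": 0, "y": 0, "z": 0, "ax": 0, "ay": 0, "az": 10, "claw": 1},
  {"x": 0, "y": 0, "z": 0, "ax": 0, "ay": 0, "az": 10, "claw": 1},
  {"x": 0, "y": 0, "z": 0, "ax": 0, "ay": 0, "az": 8, "claw": 1},
  {"x": 0, "y": 0, "z": 0, "ax": 0, "ay": 0, "az": 0, "claw": 1},
])

```text
time_s: 45.62
ee_pos: [0.4683, 0.081, 0.1608]
tool_rot: [0.347, 0.617, -0.351, 0.613]
force: [-0.8, -0.5, -0.2]
finger_gap: 0.0913
```

Run:
```python
from h import *
need([.470,.0805,.078],25)
save("wrist","w24")
```

```text
pos [0.4683 0.081  0.1608] yaw 30.82 shift cm [ 0.17 -0.05 -8.28] turn [ 0.06 -0.45 -5.81] q6 -0.49 F [-0.8 -0.5 -0.2] M [ 0.   -0.17  0.02] gap 0.0913 t 45.625
```

View pics/w24.png

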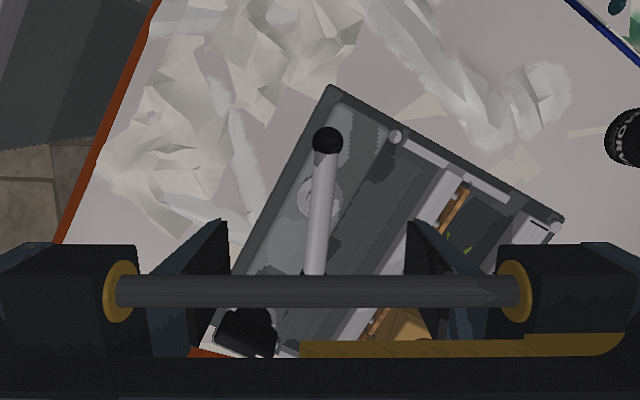

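Call:
servo_tool([
  {"x": 0.2, "y": -0.1, "z": -3, "ax": 0, "ay": -0.4, "az": -5.8, "claw": 1},
  {"x": 0, "y": 0, "z": -2.5, "ax": 0, "ay": 0, "az": 0, "claw": 1},
  {"x": 0, "y": 0, "z": -1.5, "ax": 0, "ay": 0, "az": 0, "claw": 1},
  {"x": 0, "y": 0, "z": 0, "ax": 0, "ay": 0, "az": 0, "claw": 1},
])

```text
time_s: 46.18
ee_pos: [0.471, 0.0799, 0.0894]
tool_rot: [0.385, 0.592, -0.385, 0.593]
force: [-0.6, -0.3, 0.3]
finger_gap: 0.0911
```

Run:
```python
from h import *
need([.470,.0805,.077],25)
```

```text
pos [0.471  0.0799 0.0894] yaw 23.94 shift cm [-0.1   0.06 -1.24] turn [0.04 0.06 1.06] q6 -0.37 F [-0.6 -0.3  0.3] M [ 0.02 -0.09  0.01] gap 0.0911 t 46.175
```

Call:
servo_tool([
  {"x": -0.1, "y": 0, "z": -0.8, "ax": 0, "ay": 0, "az": 1.1, "claw": 0.5},
  {"x": 0, "y": 0, "z": -0.4, "ax": 0, "ay": 0, "az": 0, "claw": 0},
  {"x": 0, "y": 0, "z": 0, "ax": 0, "ay": 0, "az": 0, "claw": -0.4},
  {"x": 0, "y": 0, "z": 0, "ax": 0, "ay": 0, "az": 0, "claw": -1},
  {"x": 0, "y": 0, "z": 0, "ax": 0, "ay": 0, "az": 0, "claw": -1},
  {"x": 0, "y": 0, "z": 0, "ax": 0, "ay": 0, "az": 0, "claw": -1},
  {"x": 0, "y": 0, "z": 0, "ax": 0, "ay": 0, "az": 0, "claw": -1},
  {"x": 0, "y": 0, "z": 0, "ax": 0, "ay": 0, "az": 0, "claw": -1},
  {"x": 0, "y": 0, "z": 0, "ax": 0, "ay": 0, "az": 0, "claw": -1},
  {"x": 0, "y": 0, "z": 0, "ax": 0, "ay": 0, "az": 0, "claw": -1},
], squeeze=40)

```text
time_s: 47.42
ee_pos: [0.4707, 0.0798, 0.0786]
tool_rot: [0.38, 0.595, -0.38, 0.598]
force: [-0.0, -0.6, 0.6]
finger_gap: 0.0157
```

Run:
```python
from h import *
need([.470,.0805,.077],25)
```

```text
pos [0.4707 0.0798 0.0786] yaw 25.0 shift cm [-0.07  0.07 -0.16] turn [0.06 0.2  0.  ] q6 -0.39 F [-0.  -0.6  0.6] M [-0.02 -0.03  0.17] gap 0.0157 t 47.425
```

Call:
servo_tool([
  {"x": 0, "y": 0, "z": 0, "ax": 0, "ay": 0, "az": -9, "claw": -1},
  {"x": 0, "y": 0, "z": 0, "ax": 0, "ay": 0, "az": -9, "claw": -1},
  {"x": 0, "y": 0, "z": 0, "ax": 0, "ay": 0, "az": -9, "claw": -1},
  {"x": 0, "y": 0, "z": 0, "ax": 0, "ay": 0, "az": 0, "claw": -1},
])

```text
time_s: 47.92
ee_pos: [0.4702, 0.0797, 0.0786]
tool_rot: [-0.511, -0.487, 0.512, -0.489]
force: [0.2, -0.1, 1.5]
finger_gap: 0.0155
```

Run:
```python
from h import *
need([.470,.0805,.077],25)
```

```text
pos [0.4702 0.0797 0.0786] yaw -2.68 shift cm [-0.02  0.08 -0.16] turn [ 0.13  0.13 27.68] q6 0.09 F [ 0.2 -0.1  1.5] M [-0.12 -0.06 -0.24] gap 0.0155 t 47.925
```

Call:
servo_tool([
  {"x": 0, "y": 0, "z": 0, "ax": 0, "ay": 0, "az": -9, "claw": -1},
  {"x": 0, "y": 0, "z": 0, "ax": 0, "ay": 0, "az": -9, "claw": -1},
  {"x": 0, "y": 0, "z": 0, "ax": 0, "ay": 0, "az": -9, "claw": -1},
  {"x": 0, "y": 0, "z": 0, "ax": 0, "ay": 0, "az": 0, "claw": -1},
])

```text
time_s: 48.42
ee_pos: [0.4698, 0.0798, 0.0786]
tool_rot: [-0.61, -0.356, 0.611, -0.358]
force: [-0.7, -1.6, 0.7]
finger_gap: 0.0156
```

Run:
```python
from h import *
need([.470,.0805,.077],25)
save("wrist","w25"); save("top","t8",(250,150,110,100),6);save("side","s8",(220,170,160,130),5)
```

```text
pos [0.4698 0.0798 0.0786] yaw -29.37 shift cm [ 0.02  0.07 -0.16] turn [ 0.17  0.06 54.37] q6 0.56 F [-0.7 -1.6  0.7] M [-0.13  0.   -0.25] gap 0.0156 t 48.425
```

View pics/w25.png

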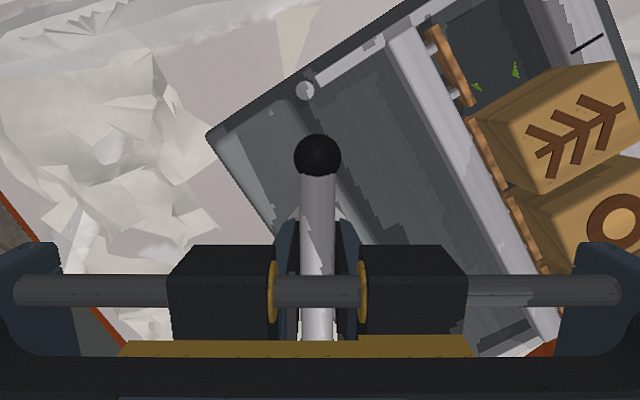

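View pics/t8.png

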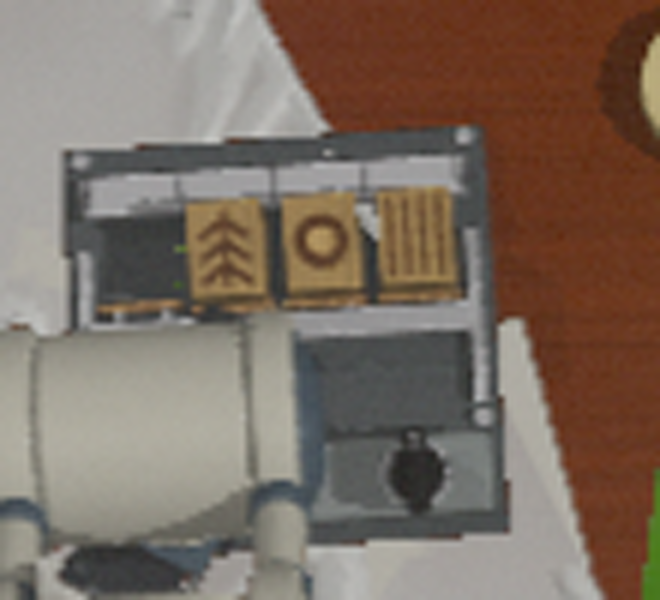

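View pics/s8.png

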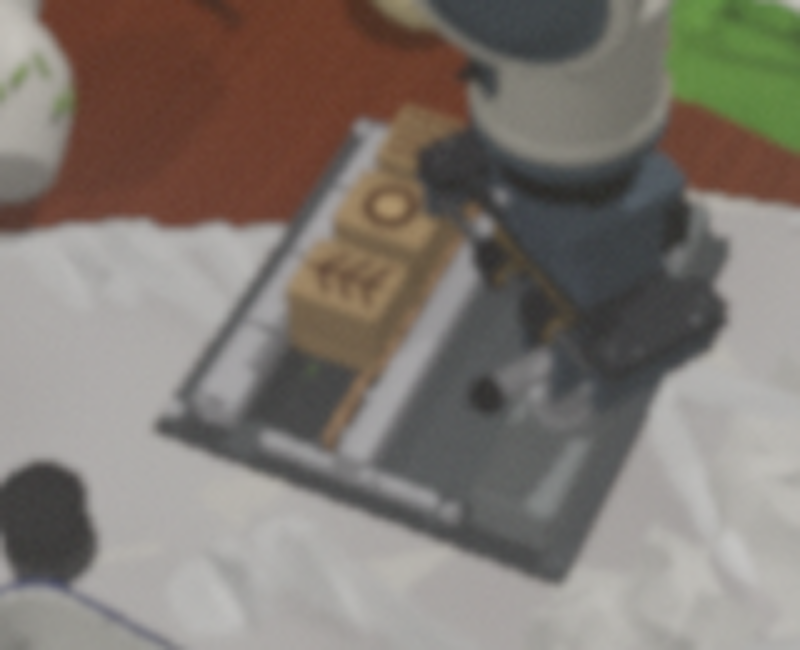

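Call:
servo_tool([
  {"x": 0, "y": 0, "z": 0, "ax": 0, "ay": 0, "az": 0, "claw": 0},
  {"x": 0, "y": 0, "z": 0, "ax": 0, "ay": 0, "az": 0, "claw": 0.5},
  {"x": 0, "y": 0, "z": 0, "ax": 0, "ay": 0, "az": 0, "claw": 0.7},
  {"x": 0, "y": 0, "z": 2, "ax": 0, "ay": 0, "az": 0, "claw": 1},
  {"x": 0, "y": 0, "z": 5, "ax": 0, "ay": 0, "az": 0, "claw": 1},
  {"x": 1, "y": -1, "z": 4, "ax": 0, "ay": 0, "az": -9, "claw": 1},
  {"x": 1, "y": -1, "z": 4, "ax": 0, "ay": 0, "az": -9, "claw": 1},
  {"x": 0, "y": -1, "z": 0, "ax": 0, "ay": 0, "az": -9, "claw": 1},
  {"x": 0, "y": -1, "z": 0, "ax": 0, "ay": 0, "az": -9, "claw": 1},
  {"x": 0, "y": 0, "z": 0, "ax": 0, "ay": 0, "az": -9, "claw": 1},
  {"x": 0, "y": 0, "z": 0, "ax": 0, "ay": 0, "az": -9, "claw": 1},
  {"x": 0, "y": 0, "z": 0, "ax": 0, "ay": 0, "az": 0, "claw": 1},
])

```text
time_s: 50.08
ee_pos: [0.4898, 0.0384, 0.234]
tool_rot: [-0.706, -0.035, 0.706, -0.034]
force: [-0.3, 0.1, -0.3]
finger_gap: 0.091
```

Run:
```python
from h import *
need([.470,.0805,.077],-87.5)
o,im=save("wrist","w26")
i=im[20:240,180:460];cv2.imwrite("pics/w26c.png",cv2.resize(i,None,fx=2.8,fy=2.7,interpolation=2)[:,:,::-1])
```

```text
pos [0.4898 0.0384 0.234 ] yaw -84.4 shift cm [ -1.98   4.21 -15.7 ] turn [-0.03 -0.   -3.1 ] q6 1.43 F [-0.3  0.1 -0.3] M [ 0.01 -0.01  0.  ] gap 0.091 t 50.075
```

View pics/w26.png

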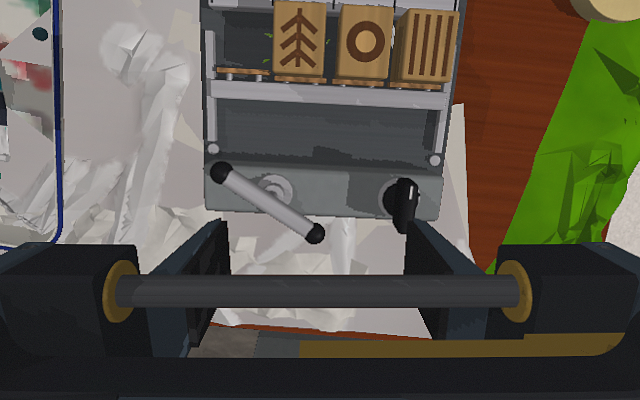

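View pics/w26c.png

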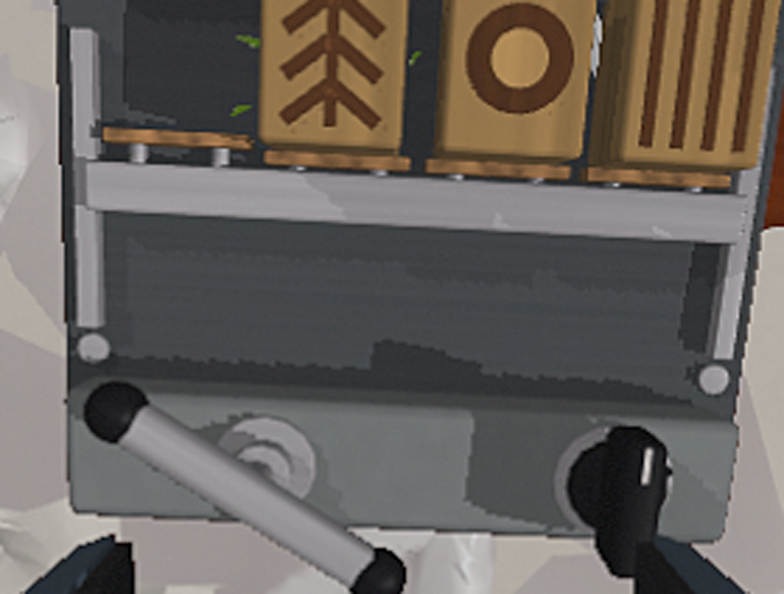

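Call:
servo_tool([
  {"x": -0.8, "y": -4, "z": 0, "ax": 0, "ay": 0, "az": -3, "claw": 1},
  {"x": -0.8, "y": -4, "z": -1, "ax": 0, "ay": 0, "az": 0, "claw": 1},
  {"x": 0, "y": 0, "z": -2, "ax": 0, "ay": 0, "az": 0, "claw": 1},
  {"x": 0, "y": 0, "z": 0, "ax": 0, "ay": 0, "az": 0, "claw": 1},
  {"x": 0, "y": 0, "z": 0, "ax": 0, "ay": 0, "az": 0, "claw": 1},
])

```text
time_s: 50.75
ee_pos: [0.4739, -0.0434, 0.2041]
tool_rot: [0.707, 0.024, -0.706, 0.023]
force: [0.2, 0.0, 0.9]
finger_gap: 0.0911
```

Run:
```python
from h import *
need([.473,-.046,.075],-87.5)
o,im=save("wrist","w27")
i=im[120:270,220:420];cv2.imwrite("pics/w27c.png",cv2.resize(i,None,fx=4,fy=4,interpolation=2)[:,:,::-1])
```

```text
pos [ 0.4739 -0.0434  0.2041] yaw -86.19 shift cm [ -0.09  -0.26 -12.91] turn [-0.02  0.07 -1.31] q6 1.29 F [0.2 0.  0.9] M [ 0.03  0.03 -0.02] gap 0.0911 t 50.75
```

View pics/w27c.png

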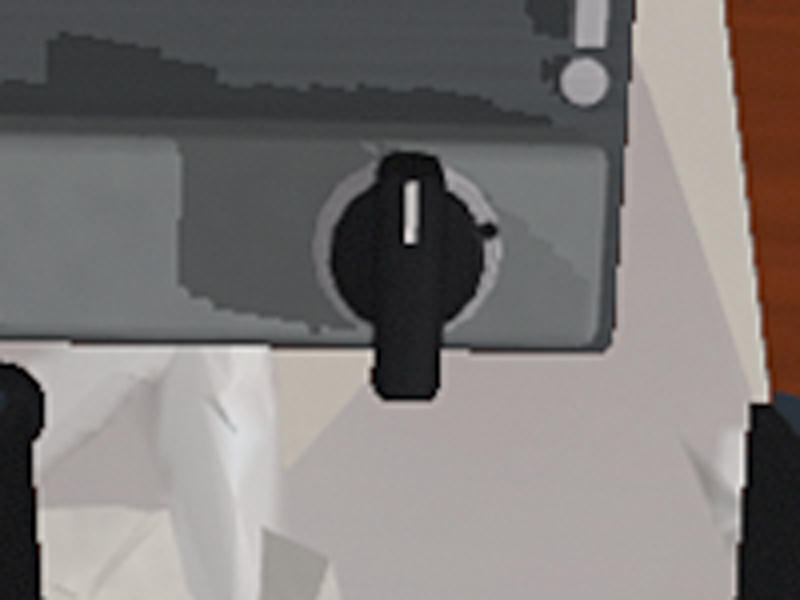

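Run:
```python
from h import *
C=cam("wrist"); g=lambda L:[(220+x/4,120+y/4) for x,y in L]
P=unproj(C,g([(411,160),(406,398)]),.094);print(P.round(4),np.linalg.norm(P[0]-P[1]),np.degrees(np.arctan2(*(P[0]-P[1])[1::-1])))
print(unproj(C,g([(408,245)]),.05).round(4),"disc")
```

```text
[[ 0.5037 -0.0457  0.094 ]
 [ 0.4536 -0.0482  0.094 ]] 0.05015405180995742 2.871871638124744
[[ 0.4766 -0.0476  0.05  ]] disc
```

Call:
servo_tool([
  {"x": 0.3, "y": -0.4, "z": -3, "ax": 0, "ay": 0, "az": -0.9, "claw": 0.6},
  {"x": 0, "y": 0, "z": -4, "ax": 0, "ay": 0, "az": 0, "claw": 0.4},
  {"x": 0, "y": 0, "z": -2, "ax": 0, "ay": 0, "az": 0, "claw": 0.4},
  {"x": 0, "y": 0, "z": 0, "ax": 0, "ay": 0, "az": 0, "claw": 0.4},
  {"x": 0, "y": 0, "z": 0, "ax": 0, "ay": 0, "az": 0, "claw": 0.4},
])

```text
time_s: 51.42
ee_pos: [0.4802, -0.046, 0.1157]
tool_rot: [0.71, 0.02, -0.704, 0.021]
force: [-0.0, 0.0, 1.2]
finger_gap: 0.0638
```

Run:
```python
from h import *
need([.477,-.047,.066],-87.1)
o,im=save("wrist","w28")
```

```text
pos [ 0.4802 -0.046   0.1157] yaw -86.69 shift cm [-0.32 -0.1  -4.97] turn [ 0.07  0.47 -0.41] q6 1.29 F [-0.   0.   1.2] M [ 0.03  0.04 -0.  ] gap 0.0638 t 51.425
```

View pics/w28.png

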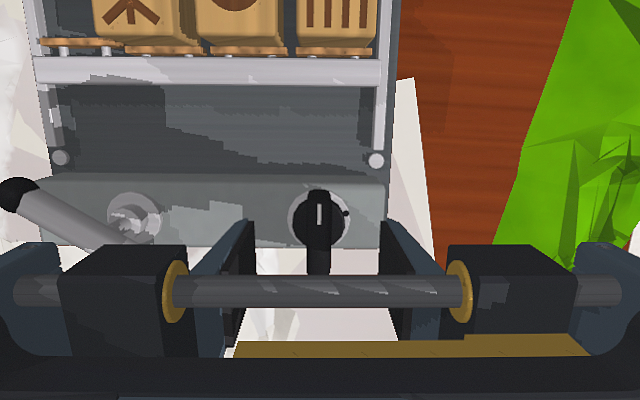

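Call:
servo_tool([
  {"x": -0.3, "y": -0.1, "z": -2.5, "ax": 0, "ay": 0.5, "az": -0.4, "claw": 0.4},
  {"x": 0, "y": 0, "z": -1.7, "ax": 0, "ay": 0, "az": 0, "claw": 0.4},
  {"x": 0, "y": 0, "z": -0.5, "ax": 0, "ay": 0, "az": 0, "claw": 0.4},
  {"x": 0, "y": 0, "z": 0, "ax": 0, "ay": 0, "az": 0, "claw": 0.4},
])

```text
time_s: 51.98
ee_pos: [0.4802, -0.0475, 0.0718]
tool_rot: [0.709, 0.017, -0.704, 0.019]
force: [0.5, -0.1, 0.3]
finger_gap: 0.0636
```

Run:
```python
from h import *
need([.477,-.047,.066],-87.1)
```

```text
pos [ 0.4802 -0.0475  0.0718] yaw -87.04 shift cm [-0.32  0.05 -0.58] turn [ 0.17  0.39 -0.06] q6 1.3 F [ 0.5 -0.1  0.3] M [0.01 0.06 0.04] gap 0.0636 t 51.975
```

Call:
servo_tool([
  {"x": -0.3, "y": 0, "z": -0.3, "ax": 0, "ay": 0.4, "az": 0, "claw": 0},
  {"x": 0, "y": 0, "z": 0, "ax": 0, "ay": 0, "az": 0, "claw": -0.4},
  {"x": 0, "y": 0, "z": 0, "ax": 0, "ay": 0, "az": 0, "claw": -1},
  {"x": 0, "y": 0, "z": 0, "ax": 0, "ay": 0, "az": 0, "claw": -1},
  {"x": 0, "y": 0, "z": 0, "ax": 0, "ay": 0, "az": 0, "claw": -1},
  {"x": 0, "y": 0, "z": 0, "ax": 0, "ay": 0, "az": 0, "claw": -1},
  {"x": 0, "y": 0, "z": 0, "ax": 0, "ay": 0, "az": 0, "claw": -1},
  {"x": 0, "y": 0, "z": 0, "ax": 0, "ay": 0, "az": 0, "claw": -1},
], squeeze=40)

```text
time_s: 52.98
ee_pos: [0.478, -0.0472, 0.0704]
tool_rot: [0.708, 0.017, -0.706, 0.019]
force: [-0.6, 0.9, 0.1]
finger_gap: 0.0148
```

Run:
```python
from h import *
need([.477,-.047,.068],-87.1)
```

```text
pos [ 0.478  -0.0472  0.0704] yaw -87.07 shift cm [-0.1   0.02 -0.24] turn [ 0.16  0.12 -0.03] q6 1.3 F [-0.6  0.9  0.1] M [ 0.3  -0.02 -0.23] gap 0.0148 t 52.975
```

Call:
servo_tool([
  {"x": 0, "y": 0, "z": 0, "ax": 0, "ay": 0, "az": -8, "claw": -1},
  {"x": 0, "y": 0, "z": 0, "ax": 0, "ay": 0, "az": -8, "claw": -1},
  {"x": 0, "y": 0, "z": 0, "ax": 0, "ay": 0, "az": -8, "claw": -1},
  {"x": 0, "y": 0, "z": 0, "ax": 0, "ay": 0, "az": -8, "claw": -1},
])

```text
time_s: 53.48
ee_pos: [0.4777, -0.0481, 0.0704]
tool_rot: [0.683, -0.184, -0.683, -0.181]
force: [-1.5, -1.4, 1.6]
finger_gap: 0.015
```

Run:
```python
from h import *
need([.478,-.047,.07],-87.1)
```

```text
pos [ 0.4777 -0.0481  0.0704] yaw -119.89 shift cm [ 0.03  0.11 -0.04] turn [ 0.28  0.04 32.79] q6 1.88 F [-1.5 -1.4  1.6] M [0.32 0.23 0.17] gap 0.015 t 53.475
```

Call:
servo_tool([
  {"x": 0, "y": 0, "z": 0, "ax": 0, "ay": 0, "az": -8, "claw": -1},
  {"x": 0, "y": 0, "z": 0, "ax": 0, "ay": 0, "az": -8, "claw": -1},
  {"x": 0, "y": 0, "z": 0, "ax": 0, "ay": 0, "az": -8, "claw": -1},
  {"x": 0, "y": 0, "z": 0, "ax": 0, "ay": 0, "az": 0, "claw": -1},
])

```text
time_s: 53.98
ee_pos: [0.4771, -0.0488, 0.0704]
tool_rot: [-0.628, 0.327, 0.629, 0.323]
force: [-0.4, 1.5, 0.9]
finger_gap: 0.0148
```

Run:
```python
from h import *
need([.478,-.047,.07],-87.1)
```

```text
pos [ 0.4771 -0.0488  0.0704] yaw -144.67 shift cm [ 0.09  0.18 -0.04] turn [ 0.35 -0.07 57.57] q6 2.31 F [-0.4  1.5  0.9] M [ 0.89  0.01 -0.29] gap 0.0148 t 53.975
```

Call:
servo_tool([
  {"x": 0, "y": 0.1, "z": 0, "ax": 0, "ay": 0, "az": -6, "claw": -1},
  {"x": 0, "y": 0, "z": 0, "ax": 0, "ay": 0, "az": -6, "claw": -1},
  {"x": 0, "y": 0, "z": 0, "ax": 0, "ay": 0, "az": 0, "claw": 0},
  {"x": 0, "y": 0, "z": 0, "ax": 0, "ay": 0, "az": 0, "claw": 0.3},
  {"x": 0, "y": 0, "z": 0, "ax": 0, "ay": 0, "az": 0, "claw": 0.3},
  {"x": 0, "y": 0, "z": 2, "ax": 0, "ay": 0, "az": 0, "claw": 0.3},
  {"x": 0, "y": 0, "z": 5, "ax": 0, "ay": 0, "az": 0, "claw": 0.5},
  {"x": 0, "y": 0, "z": 5, "ax": 0, "ay": 0, "az": 5, "claw": 0.5},
  {"x": -0.5, "y": 2, "z": 5, "ax": 0, "ay": 0, "az": 10, "claw": 0.5},
  {"x": 0, "y": 2, "z": 3, "ax": 0, "ay": 0, "az": 10, "claw": 0.5},
  {"x": 0, "y": 2, "z": 0, "ax": 0, "ay": 0, "az": 10, "claw": 0.5},
  {"x": 0, "y": 2, "z": 0, "ax": 0, "ay": 0, "az": 10, "claw": 0.5},
])

```text
time_s: 55.48
ee_pos: [0.471, 0.0326, 0.2775]
tool_rot: [0.699, -0.12, -0.696, -0.112]
force: [-0.9, 0.2, -0.4]
finger_gap: 0.0682
```

Call:
servo_tool([
  {"x": 0, "y": 0, "z": 0, "ax": 0, "ay": 0, "az": 10, "claw": 0.5},
  {"x": 0, "y": 0, "z": 0, "ax": 0, "ay": 0, "az": 8, "claw": 0.5},
  {"x": 0, "y": 0, "z": 0, "ax": 0, "ay": 0, "az": 0, "claw": 0.5},
])

```text
time_s: 55.85
ee_pos: [0.4707, 0.0343, 0.2777]
tool_rot: [0.71, -0.002, -0.705, 0.004]
force: [-0.3, -0.0, 0.4]
finger_gap: 0.0683
```

Run:
```python
from h import *
need([.478,-.047,.07],-87.1)
o,im=save("wrist","w29")
i=im[0:250,160:480];cv2.imwrite("pics/w29c.png",cv2.resize(i,None,fx=2.4,fy=2.4,interpolation=2)[:,:,::-1])
save("top","t9",(150,130,320,140),2.4)
```

```text
pos [0.4707 0.0343 0.2777] yaw -89.86 shift cm [  0.73  -8.13 -20.77] turn [0.52 0.41 2.76] q6 1.52 F [-0.3 -0.   0.4] M [ 0.07  0.01 -0.01] gap 0.0683 t 55.85
```

View pics/w29c.png

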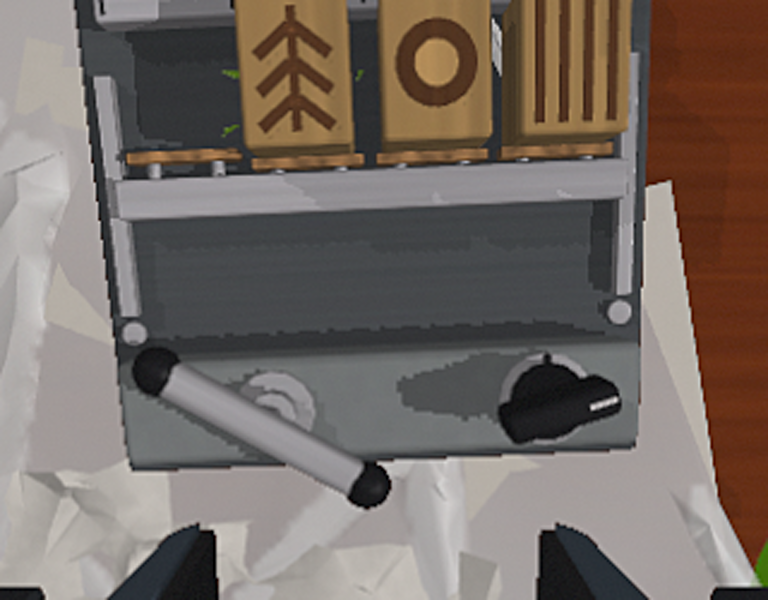

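View pics/t9.png

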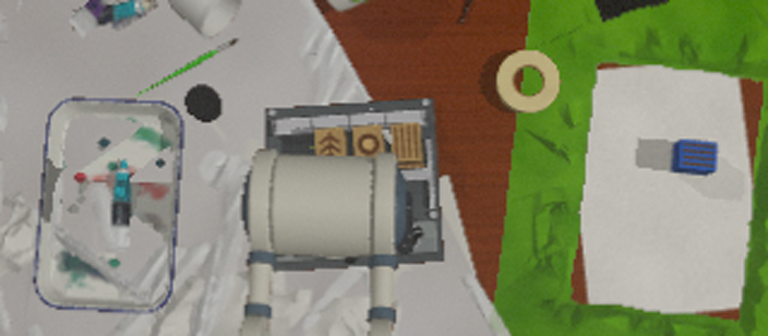

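Run:
```python
from h import *
i=cv2.imread("pics/w29.png")[50:95,200:430];cv2.imwrite("pics/w29d.png",cv2.resize(i[:, :115],None,fx=6.9,fy=6.9,interpolation=2));cv2.imwrite("pics/w29e.png",cv2.resize(i[:,115:],None,fx=6.9,fy=6.9,interpolation=2))
```

```text
(no output)
```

View pics/w29d.png

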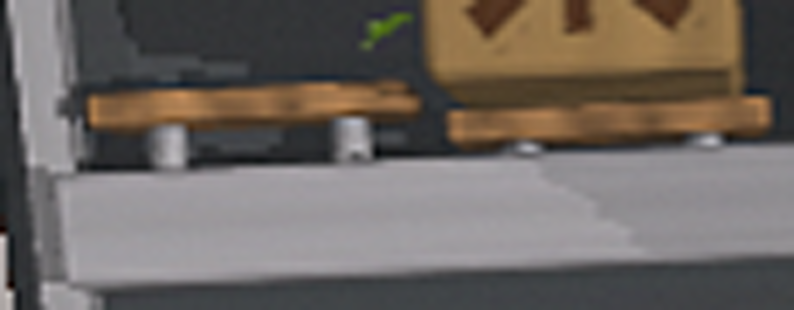

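View pics/w29e.png

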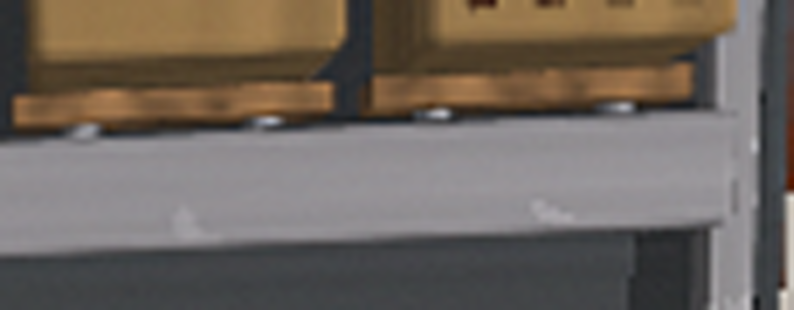

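Run:
```python
from h import *
snapshot("top"); C=cam("top")
for t in ["tube","jar","tape"]:
    b=boxes_of("top",t)[0]["rect"]; print(t,unproj(C,[b[0]+b[2]/2,b[1]+b[3]/2],.03).round(3),get_obs()["force"].round(1))
print(job_done())
```

```text
tube [[0.517 0.391 0.03 ]] [ 1.  -0.7  0.2]
jar [[0.687 0.262 0.03 ]] [-0.4 -0.8  0.1]
tape [[ 0.71  -0.257  0.03 ]] [-0.  -0.1  0.7]
the job is handed in; nothing more can be done
None
```

I handed the job in at about 56 s of the 210 s allowed. The hand-in gives no verdict.

**What I did**
- **Tube:** I laid it in the tray about 3 cm from its middle, well inside the limits.
- **Blocks:** I stood the leaf, ring and bars blocks at stations 2, 1 and 0, motif up. No six-dots block was visible, and I left the blue look-alike alone. The ring block had shifted about 5 cm before I picked it up, so I measured it again first.
- **T-handle:** I turned it 4.25 rad clockwise in two grips. That puts it at about 5.2–5.5 rad, short of the 6.8 limit.
- **Lock knob:** I turned it until its spring torque changed sign and it clicked over, then let go.

**Last checks**
- **Pads:** the three loaded pads sat about 4–5 mm further in than the empty one, or roughly 9 N each, and all blocks looked square.
- **Knob:** its pointer showed about 1.3 rad.
- **Tube, jar and tape:** the tube was lying in the tray. The jar read 2 mm from its start and the tape 13 mm. I never went near the tape, and the tape start was a rough pixel estimate, so I take that as measurement error.
- **Robot:** the gripper was clear of everything, about 28 cm up.

**Weak or disagreeing checks**
- **Handle torque:** the readings were too noisy to show the rising resistance, so I judged "firm" from how far the pads were pushed in and how far the handle had turned.
- **Pad travel:** estimates ran from 3.4 to 5.5 mm depending on the picture and edge used, and one reading off a partly hidden edge gave 3.2 mm. All are above the 2.5 mm needed for 5 N.

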